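Put the balance check weights back in their fitted cases

TASK

The balance check is finished: put all four steel check weights back, each in the one wooden case whose well fits its size, including the big one still standing on the balance pan. Lower every weight right down into its well, upright on the floor of it, never dropping one, and leave the small bottle standing.

Things in the scene. Friction and masses are not known exactly. Their poses are not given: they have to be found in the camera images.
- weight500 (a point): largest of four loose steel check weights, 500 g: cylinder 38 mm across and 48 mm tall, on it a thin neck and a lifting knob 26 mm across, 54 to 65 mm above the underside. Starts on the balance pan. Lift it by the knob, fingertips just above the cylinder. Point: on its axis, half-way up, 32.5 mm above the underside; z up
- weight200 (a point): second largest of four loose steel check weights, 200 g: cylinder 28 mm across and 35 mm tall, on it a thin neck and a lifting knob 20 mm across, 40 to 49 mm above the underside. Starts on the bench before the cases. Lift it by the knob, fingertips just above the cylinder. Point: on its axis, half-way up, 24.5 mm above the underside; z up
- weight100 (a point): third largest of four loose steel check weights, 100 g: cylinder 22 mm across and 28 mm tall, on it a thin neck and a lifting knob 16 mm across, 32 to 40 mm above the underside. Starts on the bench before the cases. Lift it by the knob, fingertips just above the cylinder. Point: on its axis, half-way up, 20 mm above the underside; z up
- weight50 (a point): smallest of four loose steel check weights, 50 g: cylinder 18 mm across and 21 mm tall, on it a thin neck and a lifting knob 13 mm across, 24 to 31 mm above the underside. Starts on the bench before the cases. Lift it by the knob, fingertips just above the cylinder. Point: on its axis, half-way up, 15.5 mm above the underside; z up
- seat500 (a point): case of the 500 g weight, largest of four: fixed, open wooden box 70 x 70 mm, 42 mm high. Its grey insert, 1 mm under the rim, has a round blue tapered well 56 mm across at the mouth, 41 mm at the flat floor, 27 mm deep. The lid, a grey-lined tray of that size, lies hinged open behind it, 73 mm along +x. Point: centre of the well's floor, 14 mm above the bench; z up
- seat200 (a point): case of the 200 g weight, second largest of four: fixed, open wooden box 58 x 58 mm, 33 mm high. Its grey insert, 1 mm under the rim, has a round blue tapered well 44 mm across at the mouth, 31 mm at the flat floor, 20 mm deep. The lid, a grey-lined tray of that size, lies hinged open behind it, 61 mm along +x. Point: centre of the well's floor, 12 mm above the bench; z up
- seat100 (a point): case of the 100 g weight, third largest of four: fixed, open wooden box 50 x 50 mm, 28 mm high. Its grey insert, 1 mm under the rim, has a round blue tapered well 36 mm across at the mouth, 25 mm at the flat floor, 16 mm deep. The lid, a grey-lined tray of that size, lies hinged open behind it, 53 mm along +x. Point: centre of the well's floor, 11 mm above the bench; z up
- seat50 (a point): case of the 50 g weight, smallest of four: fixed, open wooden box 44 x 44 mm, 23 mm high. Its grey insert, 1 mm under the rim, has a round blue tapered well 30 mm across at the mouth, 21 mm at the flat floor, 12 mm deep. The lid, a grey-lined tray of that size, lies hinged open behind it, 47 mm along +x. Point: centre of the well's floor, 10 mm above the bench; z up
- balance: top-loading precision balance, fixed: white housing 300 mm deep (along its x, display end towards -x) and 200 mm wide, 60 mm high; its round steel pan, 150 mm across, is centred 55 mm along +x of the origin with its flat top 78 mm above the bench. Origin: centre of the underside, on the bench; z up
- bottle: small glass bottle with an orange screw cap, loose, standing at the left of the weights: 46 mm in diameter, 91 mm tall. Origin: centre of its underside; z up
There are look-alikes about, which are no part of the job. What is shaped like the part that bears weight100 but turquoise is not meant.

How it is judged:
At the end, for the whole second after the job is handed in: each weight stands in the well of its own case: its axis within 6 mm of the well's centre, within 3 to 4 mm of its full depth, tilted less than 0.12 rad, at rest and let go; the small bottle still stands upright (under 0.2 rad) (horizontal distance between weight500 and seat500 below 0.006 m and z of weight500 in the frame of seat500 between 0.0285 and 0.0355 m and angle between each of weight500, weight200, weight100, weight50's own z axis and vertical below 0.12 rad and linear speed of each of w500, w200, w100, w50 below 0.02 m/s and contact force between each of w500, w200, w100, w50 and the fingers below 0.05 N and horizontal distance between weight200 and seat200 below 0.006 m and z of weight200 in the frame of seat200 between 0.0205 and 0.0275 m and horizontal distance between weight100 and seat100 below 0.006 m and z of weight100 in the frame of seat100 between 0.016 and 0.023 m and horizontal distance between weight50 and seat50 below 0.006 m and z of weight50 in the frame of seat50 between 0.0115 and 0.0185 m and angle between bottle's own z axis and vertical below 0.2 rad); the robot touches nothing.
It fails at once if the 500 g weight is dropped (moves at over 0.7 m/s clear of the fingers, a fall of some 25 mm) (linear speed of w500 above 0.7 m/s and contact force between w500 and the fingers below 0.05 N).
It fails at once if the 200 g weight is dropped (moves at over 0.7 m/s clear of the fingers, a fall of some 25 mm) (linear speed of w200 above 0.7 m/s and contact force between w200 and the fingers below 0.05 N).
It fails at once if the 100 g weight is dropped (moves at over 0.7 m/s clear of the fingers, a fall of some 25 mm) (linear speed of w100 above 0.7 m/s and contact force between w100 and the fingers below 0.05 N).
It fails at once if the 50 g weight is dropped (moves at over 0.7 m/s clear of the fingers, a fall of some 25 mm) (linear speed of w50 above 0.7 m/s and contact force between w50 and the fingers below 0.05 N).
It fails at once if the small bottle is knocked over (tilted over 0.5 rad) (angle between bottle's own z axis and vertical above 0.5 rad).
It also fails if it takes over 122 s, if anything falls off the work surface, if the arm or the gripper's body presses on something with over 40 N, if the wrist force passes 120 N, or if a joint passes its speed limit or range.

ROBOT

A 6-joint arm with a two-finger parallel gripper is mounted at the origin on the work surface. World frame = base frame: x ahead of the robot, y to its left, z up, the work surface at z = 0. Lengths are in m, angles in rad, forces in N, time in s.
With the tool pointing down it reaches from about 0.25 to 0.775 m from the base axis. Payload 4 kg.
Tool frame: the origin (TCP) lies midway between the tips of the shut fingers; the grasp point (between the pads) lies 19 mm behind it (robot.pinch_z is the distance from the TCP to the grasp point, in m); x points along the fingers, y is the direction in which the jaws open and shut, and the axes are right-handed (so a half turn about x gives the same grasp; the last joint's range is limited). The gripper opens to 94 mm and grips with 3 to 60 N. Pads are 16 mm wide; open, the fingers measure 119 mm over their backs; the gripper's body (75 mm by 177 mm) begins 78 mm behind the grasp point.
Start: joints at [-1.445, 0.087, 1.371, -0, 1.684, -0.103], TCP at [0.125, -0.536, 0.17] pointing down, gripper open.
Joint ranges: [-3.1, 3.1], [-0.76, 2.03], [0.27, 2.55], [-1.08, 4.22], [0.17, 2.65], [-2.57, 2.57]. Speed limits (rad/s): [2.79, 2.79, 3.14, 3.14, 3.14, 3.14].

INTERFACE

Orientations are given as [roll, pitch, yaw] about the fixed x, y, z axes, in that order (R = Rz(yaw) Ry(pitch) Rx(roll)).
In Python, from bench import robot, imaging gives the robot as it stands. The module is installed in compiled form; this text tells all that it offers.
- The arm moves only by the tool drive_tool, never from a script. Its argument "commands" is a list that holds one entry, the list of rows, each a list of 4 numbers: the shift along the tool's x, y, z as a fraction of full scale, then the turn about the tool's x as a fraction of full scale. A call has 1 to 20 rows; each row shifts and turns the commanded pose from where the row before left it, along the tool's axes as they then stand; what a row does not reach is not made up. Full scale, the value 1, is 0.25 m for a shift and 360 degrees for a turn. A row lasts 1/10 s, in which the tool goes at most 50 mm and 8.59 degrees, less where a joint would pass 70% of its speed; a pose out of reach is approached as far as the arm can. A call with a number of a shift or a turn outside -1 to 1 is refused whole. A call with a gripper value outside its range is refused whole. "grip" is the opening, from 0 (shut) to 1 (fully open), set as the call begins (left out, the last holds). The fingers move at their own pace and stop on an object; the grip force is fixed at half the most. Time passes only in rows, so rows that do not move let the fingers close. It gives the time, the measured TCP pose, the force and the opening at its end, in the units of the state.
- robot.get_obs(): the state, without advancing time (a new reading comes with each control period).
- imaging.snapshot(name): name is "scene" or "top" or "wrist"; returns a dict with "pixels" (420x560x3 uint8, red, green, blue), "z_map" (420x560 float32, m along the optical axis (not along the pixel's ray), 0 where there is no reading), "mtx" (3x3 intrinsics, pixels), "extrinsics" (4x4, takes a point from world to camera coordinates). Camera axes: x right, y up, looking along -z (the intrinsics and any distortion apply to the point x, -y, -z); pixel columns grow to the right and rows downward; lengths in m; the calibration is good to about 2 mm. A picture is of the moment at which its call begins.
- robot.close_job(): hands the job in, once; it reports no verdict.
The state is a dict: "time": time; "joint_positions": joint angles; "qvel": joint speeds; "joint_torque": joint torques, N m; "tool_pos": TCP position; "ee_rot": TCP orientation; "wrist_force": force on the tool from outside, world axes, zero at the start; "wrist_torque": the same for the moment, N m; "width": finger opening in m.
Only numpy, scipy, OpenCV 4.12 (cv2) and the standard library are available. Lean on these libraries where they do the work, as an engineer would, in place of code of your own. Each camera call takes 0.05 s, during which the arm holds its last target.

## Working session

There is one attempt and no reset: what is moved stays moved. The work goes in short steps, Python scripts to look and compute and a tool call to move; the robot and the scene stay as the last step left them, time stands still between calls to the robot, and variables do not carry over. Pictures are saved under pics/ and viewed, and the job is handed in when it is done.

Besides the shell and the picture viewer there is one more tool, called after ">>>" by a JSON object that holds its "name" and its "arguments". drive_tool: Moves the arm, as the interface text tells. Shift numbers are shares of 0.25 m and turn numbers shares of 360 degrees, none past 1 either way. Its arguments: {"type":"object","properties":{"commands":{"type":"array","items":{"type":"array","items":{"type":"array","items":{"type":"number","minimum":-1,"maximum":1}}}},"grip":{"type":"number"}},"required":["commands"]}

```bash
mkdir -p pics; cat > h.py <<'E'
import numpy as np, cv2
from bench import robot, imaging
def snap(n,f):
    s=imaging.snapshot(n); np.savez(''+f+'.npz',**s); cv2.imwrite(f'pics/{f}.png',s['pixels'][:,:,::-1]); return s
def cloud(s):
    z=s['z_map'];K=s['mtx'];h,w=z.shape
    u,v=np.meshgrid(np.arange(w),np.arange(h))
    p=np.stack([(u-K[0,2])/K[0,0]*z,-(v-K[1,2])/K[1,1]*z,-z],-1)
    T=np.linalg.inv(s['extrinsics'])
    return p@T[:3,:3].T+T[:3,3]
def load(f): return dict(np.load(''+f+'.npz'))
E
python3 - <<'E'
from h import *
o=robot.get_obs(); print(o)
for n in ['top','scene','wrist']:
    s=snap(n,n+'0'); print(n,s['mtx'],s['extrinsics'])
E
```

```text
{'time': 0.0, 'joint_positions': array([-1.44505501e+00,  8.79562173e-02,  1.37222801e+00, -1.40989332e-05,
        1.68356577e+00, -1.03103811e-01]), 'qvel': array([-0.0001869 , -0.00161998, -0.00010053,  0.00023812,  0.00206575,
       -0.00045974]), 'joint_torque': array([-2.71804733e-03, -3.40186536e+01, -3.02429867e+01,  7.18024350e-02,
        3.31512862e-02, -1.64763742e-04]), 'tool_pos': array([ 0.12468073, -0.53505821,  0.16891689]), 'ee_rot': array([-1.66740486,  1.56863893,  1.70303136]), 'wrist_force': array([-0.36342588, -0.25609677, -0.1564836 ]), 'wrist_torque': array([-0.04794521,  0.02753683,  0.00542575]), 'width': 0.09378471487536005}
top [[496.05786238   0.         280.41717006]
 [  0.         496.05786238 198.21681919]
 [  0.           0.           1.        ]] [[ 0.00281082 -0.99999432  0.00185874  0.04790912]
 [ 0.98758511  0.00306786  0.15705492 -0.52131234]
 [-0.15705973  0.00139421  0.98758812 -1.14995681]
 [ 0.          0.          0.          1.        ]]
scene [[421.35522045   0.         274.94081852]
 [  0.         421.35522045 213.5308926 ]
 [  0.           0.           1.        ]] [[ 0.51265776  0.85849171 -0.01319144 -0.32550327]
 [-0.59031497  0.36358643  0.72064773  0.21907572]
 [ 0.62346633 -0.36165854  0.69317591 -1.29619229]
 [ 0.          0.          0.          1.        ]]
wrist [[298.33987411   0.         282.7417483 ]
 [  0.         298.33987411 213.50266064]
 [  0.           0.           1.        ]] [[ 0.22687514 -0.97392159 -0.0020987  -0.54860022]
 [ 0.94722846  0.22115702 -0.23205134  0.02361745]
 [ 0.22646395  0.05065873  0.97270127 -0.39084346]
 [ 0.          0.          0.          1.        ]]
```

View pics/top0.png

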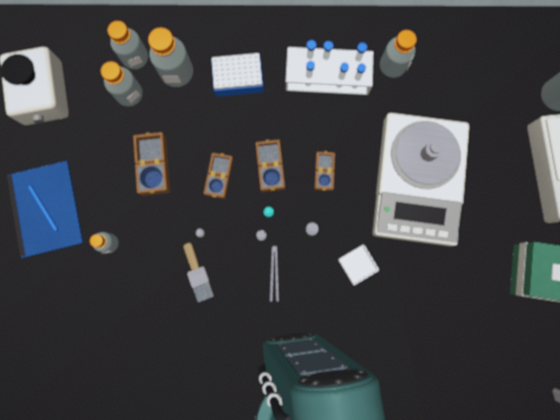

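View pics/scene0.png

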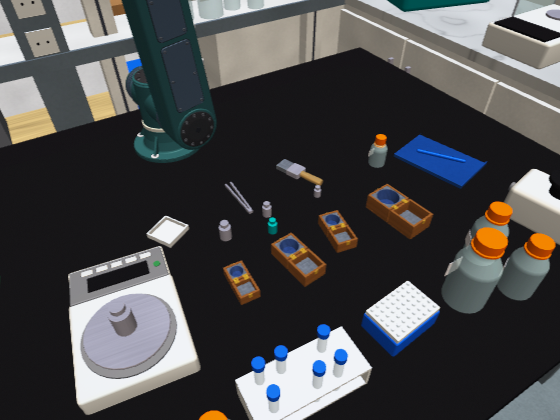

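View pics/wrist0.png

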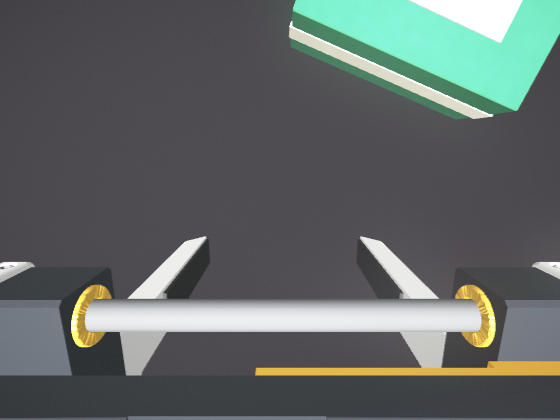

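```bash
python3 - <<'E'
from h import *
s=load('top0'); P=cloud(s); im=s['pixels'][:,:,::-1]
c=im[125:275,80:480]; cv2.imwrite('pics/topc.png',cv2.resize(c,(800,300),interpolation=cv2.INTER_CUBIC))
c=im[125:250,125:345]; cv2.imwrite('pics/topc2.png',cv2.resize(c,(792,450),interpolation=cv2.INTER_CUBIC))
for n,(u,v) in dict(w500=(432,151),w200=(312,229),w100=(262,236),w50=(200,233),teal=(268,212),s1=(151,178),s2=(216,186),s3=(271,179),s4=(325,181),bottle=(97,241),pan=(410,165)).items(): print(n,P[v,u].round(4))
sc=load('scene0')
c=sc['pixels'][150:310,190:440,::-1]; cv2.imwrite('pics/scc.png',cv2.resize(c,(800,512),interpolation=cv2.INTER_CUBIC))
from scipy.spatial.transform import Rotation as R
o=robot.get_obs(); print(R.from_euler('xyz',o['ee_rot']).as_matrix().round(3))
E
```

```text
w500 [ 0.613  -0.2884  0.1414]
w200 [ 0.4464 -0.0253  0.0501]
w100 [0.4302 0.0929 0.042 ]
w50 [0.4378 0.2417 0.0314]
teal [0.4878 0.0791 0.0403]
s1 [0.5749 0.3691 0.0151]
s2 [0.5558 0.2085 0.0123]
s3 [0.5734 0.0728 0.0145]
s4 [ 0.5699 -0.0611  0.0086]
bottle [0.4136 0.4644 0.0926]
pan [ 0.5949 -0.2546  0.0798]
[[-0.     0.227 -0.974]
 [ 0.002 -0.974 -0.227]
 [-1.    -0.002 -0.   ]]
```

View pics/topc2.png

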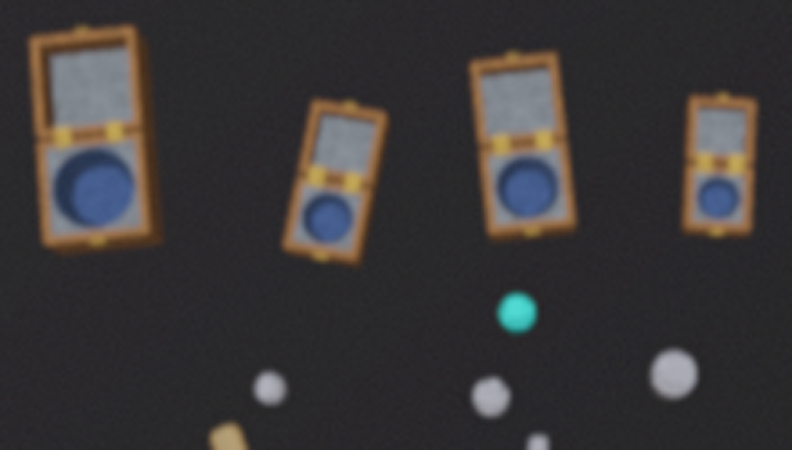

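View pics/scc.png

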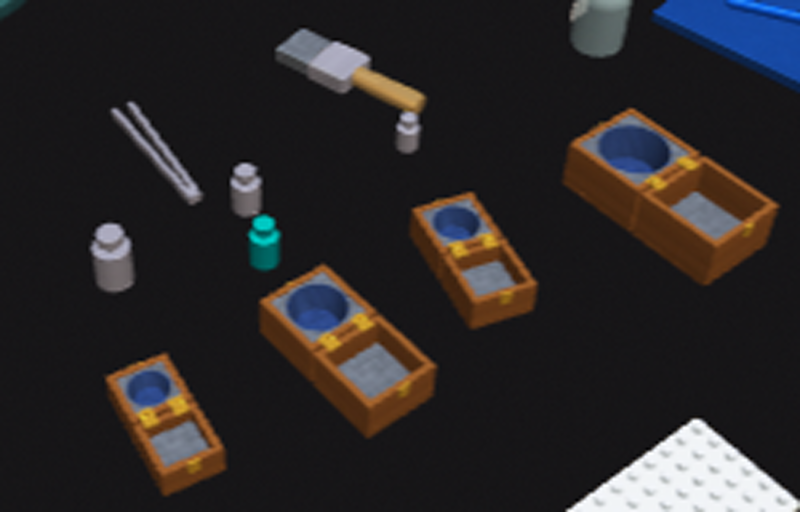

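```bash
python3 - <<'E'
from h import *
s=load('wrist0');T=np.linalg.inv(s['extrinsics']);print(T.round(3))
s=load('top0');P=cloud(s)
for a in [(v,u) for v in (40,70,100) for u in (30,120,165,240,330,400,545)]: print(a,P[a].round(3))
E
```

```text
[[ 0.227  0.947  0.226  0.191]
 [-0.974  0.221  0.051 -0.52 ]
 [-0.002 -0.232  0.973  0.385]
 [ 0.     0.     0.     1.   ]]
(40, 30) [0.944 0.705 0.001]
(40, 120) [0.878 0.424 0.135]
(40, 165) [0.854 0.307 0.183]
(40, 240) [ 0.947  0.156 -0.001]
(40, 330) [ 0.949 -0.08  -0.003]
(40, 400) [ 0.875 -0.225  0.146]
(40, 545) [ 0.95  -0.643 -0.001]
(70, 30) [0.805 0.629 0.131]
(70, 120) [0.803 0.419 0.137]
(70, 165) [0.817 0.324 0.105]
(70, 240) [0.841 0.151 0.053]
(70, 330) [ 0.839 -0.072  0.058]
(70, 400) [ 0.844 -0.247  0.049]
(70, 545) [ 0.865 -0.634  0.003]
(100, 30) [0.747 0.644 0.091]
(100, 120) [0.766 0.447 0.043]
(100, 165) [ 0.782  0.346 -0.001]
(100, 240) [ 0.783  0.154 -0.002]
(100, 330) [ 0.783 -0.077  0.   ]
(100, 400) [ 0.784 -0.257  0.001]
(100, 545) [ 0.782 -0.624  0.009]
```

>>> {"name": "drive_tool", "arguments": {"commands": [[[-0.08, 0, 0, 0.0182], [-0.08, 0, 0, 0.0182], [-0.08, 0, 0, 0], [-0.08, 0, 0, 0], [0, 0, 0, 0]]], "grip": 0.5}}

```text
time: 0.65
tool_pos: [0.1249, -0.537, 0.2532]
ee_rot: [1.699, 1.565, -1.442]
wrist_force: [-0.3, -0.6, -0.0]
width: 0.0574
```

>>> {"name": "drive_tool", "arguments": {"commands": [[[0, -0.06, -0.1, 0], [0, -0.07, -0.12, 0], [0, -0.07, -0.12, 0], [0, -0.07, -0.12, 0], [0, -0.07, -0.12, 0], [0, -0.07, -0.12, 0], [0, -0.07, -0.12, 0], [0, -0.07, -0.12, 0], [0, -0.07, -0.12, 0], [0, -0.07, -0.12, 0], [0, -0.07, -0.12, 0], [0, -0.07, -0.12, 0], [0, -0.07, -0.12, 0], [0, -0.07, -0.12, 0], [0, -0.02, -0.08, 0], [0, 0, 0, 0], [0, 0, 0, 0]]]}}

```text
time: 2.35
tool_pos: [0.5591, -0.288, 0.2484]
ee_rot: [-0.333, 1.568, 2.809]
wrist_force: [-1.2, -0.3, -0.6]
width: 0.0468
```

```bash
python3 - <<'E'
from h import *
o=robot.get_obs(); print(o['tool_pos'],o['ee_rot'],o['joint_positions'])
from scipy.spatial.transform import Rotation as R
print(R.from_euler('xyz',o['ee_rot']).as_matrix().round(3))
s=snap('wrist','w1')
E
```

```text
[ 0.55908286 -0.28800879  0.24836277] [-0.33277272  1.56775426  2.80922129] [-5.65376726e-01  2.70667407e-01  1.00477211e+00 -7.34878691e-04
  1.86911293e+00  1.00480329e+00]
[[-0.003  0.    -1.   ]
 [ 0.001 -1.    -0.   ]
 [-1.    -0.001  0.003]]
```

View pics/w1.png

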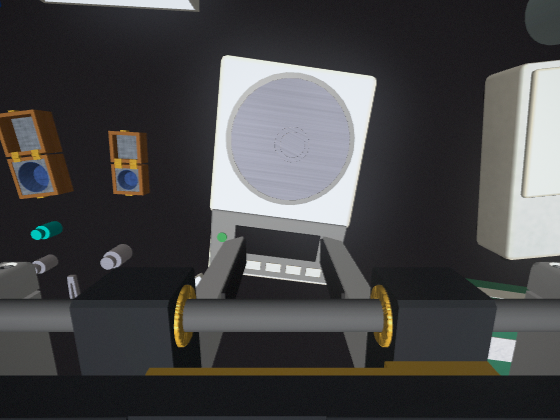

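```bash
cat >> h.py <<'E'
def knob(P,c,zlo,zhi,r=0.03):
    m=(np.hypot(P[...,0]-c[0],P[...,1]-c[1])<r)&(P[...,2]>zlo)&(P[...,2]<zhi)
    pts=P[m]
    if len(pts)<10: return None
    (cx,cy),rad=cv2.minEnclosingCircle(pts[:,:2].astype(np.float32)*1000)
    return len(pts),pts.mean(0).round(4),np.median(pts[:,2]).round(4),(round(cx/1000,4),round(cy/1000,4),round(rad,1)), pts[:,:2].min(0).round(4),pts[:,:2].max(0).round(4)
E
python3 - <<'E'
from h import *
s=load('w1');P=cloud(s)
print(knob(P,(0.613,-0.288),0.138,0.150))
print(knob(P,(0.613,-0.288),0.12,0.130))
print('pan z',np.median(P[150,230+10:270,2]), P[150,20:26])
s=load('top0');P=cloud(s)
print(knob(P,(0.613,-0.288),0.138,0.150))
c=load('w1')['pixels'][90:200,220:360,::-1]; cv2.imwrite('pics/w1c.png',cv2.resize(c,(700,550),interpolation=cv2.INTER_CUBIC))
E
```

```text
(493, array([ 0.6244, -0.2967,  0.1438]), np.float64(0.1437), (0.6242, -0.2966, 13.0), array([ 0.6112, -0.3094]), array([ 0.6368, -0.2843]))
(396, array([ 0.6229, -0.2946,  0.1268]), np.float64(0.1268), (0.6242, -0.2967, 18.9), array([ 0.6059, -0.315 ]), array([ 0.6424, -0.2786]))
pan z 0.07895426386747975 [[0.61472713 0.10104242 0.01372652]
 [0.61472321 0.09970882 0.01355815]
 [0.61466123 0.10014864 0.01131954]
 [0.61466788 0.09848459 0.01152765]
 [0.61466547 0.09709649 0.01141294]
 [0.61467938 0.0952144  0.0118804 ]]
(113, array([ 0.6213, -0.2974,  0.1432]), np.float64(0.143), (0.6228, -0.2972, 13.9), array([ 0.609, -0.311]), array([ 0.6339, -0.2843]))
```

View pics/w1c.png

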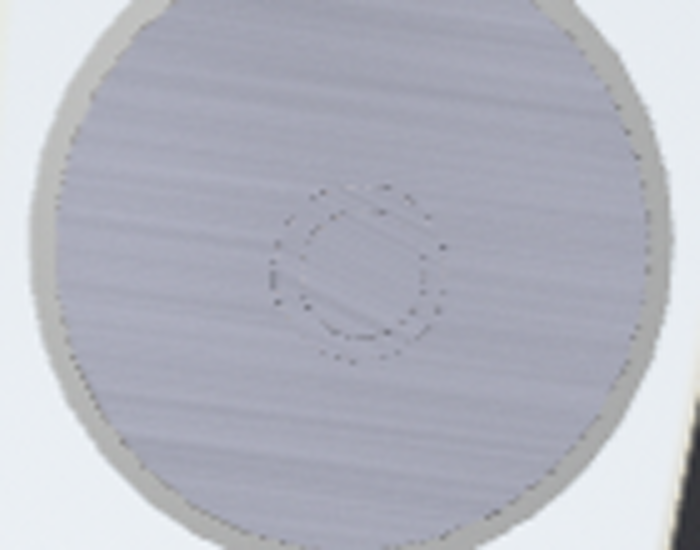

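>>> {"name": "drive_tool", "arguments": {"commands": [[[0, 0.017, -0.06, 0], [0, 0.0174, -0.1, 0], [0.03, 0, -0.1, 0], [0.08, 0, 0, 0], [0.08, 0, 0, 0], [0.08, 0, 0, 0], [0.06, 0, 0, 0], [0, 0, 0, 0], [0, 0, 0, 0], [0, 0, 0, 0]]]}}

```text
time: 3.4
tool_pos: [0.6251, -0.2974, 0.1695]
ee_rot: [2.588, 1.568, -0.554]
wrist_force: [-0.4, 0.2, 0.6]
width: 0.0471
```

```bash
python3 - <<'E'
from h import *
o=robot.get_obs(); print(o['tool_pos'],o['ee_rot'],o['wrist_force'],o['width'])
s=snap('wrist','w2');P=cloud(s)
print(knob(P,(0.624,-0.296),0.138,0.150))
E
```

```text
[ 0.62511775 -0.2973699   0.16952122] [ 2.5878213   1.56776263 -0.55414087] [-0.38867656  0.17541348  0.61093734] 0.047111398787126425
(747, array([ 0.6251, -0.2967,  0.1436]), np.float64(0.1437), (0.6246, -0.2967, 13.0), array([ 0.6116, -0.3096]), array([ 0.6374, -0.2843]))
```

View pics/w2.png

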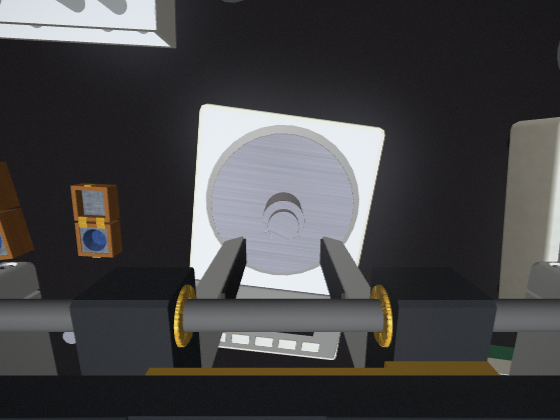

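```bash
python3 - <<'E'
from h import *
s=load('w2');P=cloud(s)
for z0,z1 in((.166,.176),(.176,.19)):
  for lo,hi in((-.36,-.305),(-.29,-.24)):
    m=(P[...,2]>z0)&(P[...,2]<z1)&(P[...,1]>lo)&(P[...,1]<hi)&(abs(P[...,0]-.63)<.04)
    q=P[m]; print(len(q), q.min(0).round(4),q.max(0).round(4)) if len(q) else None
E
python3 - <<'E'
from h import *
s=load('w2');P=cloud(s)
for u,v in((333,240),(335,243),(340,250),(345,255),(232,240),(228,250),(283,316)): print(u,v,P[v,u].round(4),s['z_map'][v,u])
# project tips expected
E4=s['extrinsics'];K=s['mtx']
for p in ((.625,-.2974,.1695),(.625+.008,-.2974-.0235,.1695),(.625-.008,-.2974-.0235,.1695),(.625+.008,-.2974+.0235,.1695)):
    c=E4@np.array([*p,1]); print(K[0,0]*c[0]/-c[2]+K[0,2], K[1,1]*-c[1]/-c[2]+K[1,2])
E
```

```text
333 240 [ 0.6351 -0.3271  0.2132] 0.18056141
335 243 [ 0.6351 -0.3273  0.2188] 0.17510584
340 250 [ 0.6352 -0.328   0.2309] 0.16330077
345 255 [ 0.6352 -0.3292  0.2383] 0.15608408
232 240 [ 0.6348 -0.2658  0.2123] 0.18133666
228 250 [ 0.6356 -0.2669  0.2318] 0.16216442
283 316 [ 0.6515 -0.2966  0.3206] 0.072140604
283.64584181321453 234.4613260221767
315.0170139752945 224.2192428490239
314.5006001717095 244.4942312414314
252.27459968962958 224.2604780628681
```

```bash
python3 - <<'E'
from h import *
s=load('w2');P=cloud(s)
c=s['pixels'][180:290,210:360,::-1]; a=cv2.resize(c,(600,440),interpolation=cv2.INTER_CUBIC)
z=P[180:290,210:360,2]; d=np.clip((z-.07)/.2*255,0,255).astype(np.uint8); d=cv2.applyColorMap(cv2.resize(d,(600,440),interpolation=0),cv2.COLORMAP_JET)
cv2.imwrite('pics/w2c.png',a); cv2.imwrite('pics/w2d.png',d)
E
```

```text
(no output)
```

View pics/w2c.png

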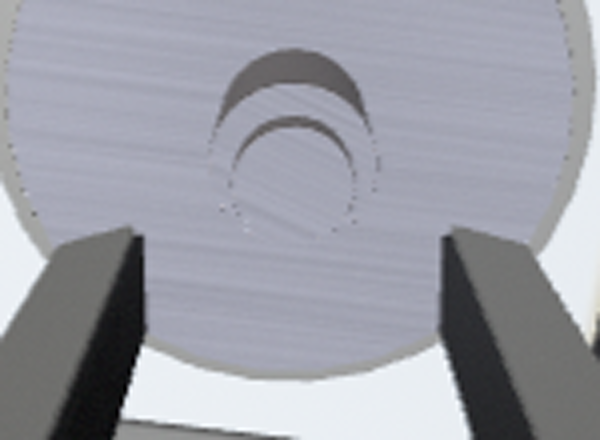

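View pics/w2d.png

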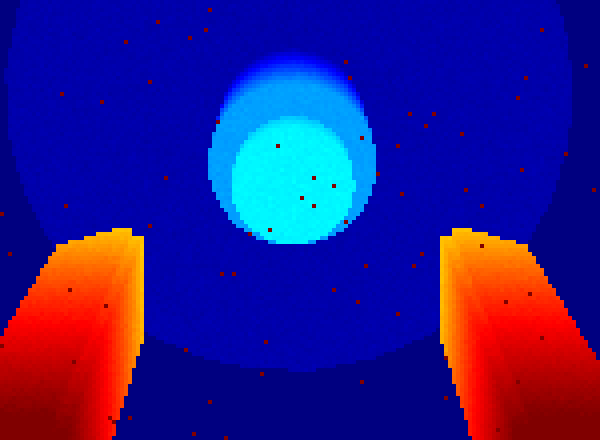

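```bash
python3 - <<'E'
from h import *
s=load('w2');P=cloud(s)
for v in range(236,266,3): print(v,[ (P[v,u]*1000).round(0).astype(int).tolist() for u in (320,321,322,324,328)])
E
```

```text
236 [[595, -337, 80], [595, -338, 79], [595, -339, 79], [595, -341, 78], [595, -345, 80]]
239 [[634, -320, 206], [634, -321, 208], [633, -321, 206], [635, -322, 211], [635, -324, 212]]
242 [[632, -320, 207], [634, -320, 213], [634, -320, 213], [634, -322, 214], [635, -324, 217]]
245 [[630, -320, 207], [631, -320, 212], [633, -320, 216], [634, -321, 220], [635, -323, 222]]
248 [[628, -320, 208], [629, -320, 212], [631, -320, 217], [634, -320, 223], [635, -322, 227]]
251 [[627, -320, 210], [629, -320, 215], [630, -320, 218], [633, -320, 226], [635, -321, 231]]
254 [[625, -320, 209], [626, -320, 214], [628, -320, 218], [631, -320, 225], [633, -321, 232]]
257 [[623, -320, 209], [624, -320, 213], [626, -320, 218], [630, -320, 227], [633, -321, 237]]
260 [[621, -320, 210], [623, -320, 214], [624, -320, 219], [628, -320, 227], [633, -320, 240]]
263 [[619, -320, 210], [621, -320, 215], [623, -320, 219], [626, -320, 227], [632, -320, 241]]
```

```bash
python3 - <<'E'
from h import *
s=snap('scene','sc2');P=cloud(s)
print(robot.get_obs()['tool_pos'])
cv2.imwrite('pics/sc2c.png',cv2.resize(s['pixels'][130:400,20:300,::-1],(783,756))[:600])
m=(abs(P[...,0]-.625)<.03)&(abs(P[...,1]+.297)<.08)&(P[...,2]>.15)
q=P[m]; print(q.min(0),np.percentile(q[:,2],[0,.5,1,2,5,10]))
E
```

```text
[ 0.62526566 -0.29719829  0.16943587]
[ 0.59501097 -0.37696903  0.20436776] [0.20436776 0.21615745 0.22386892 0.23816508 0.27470652 0.32023047]
```

View pics/sc2c.png

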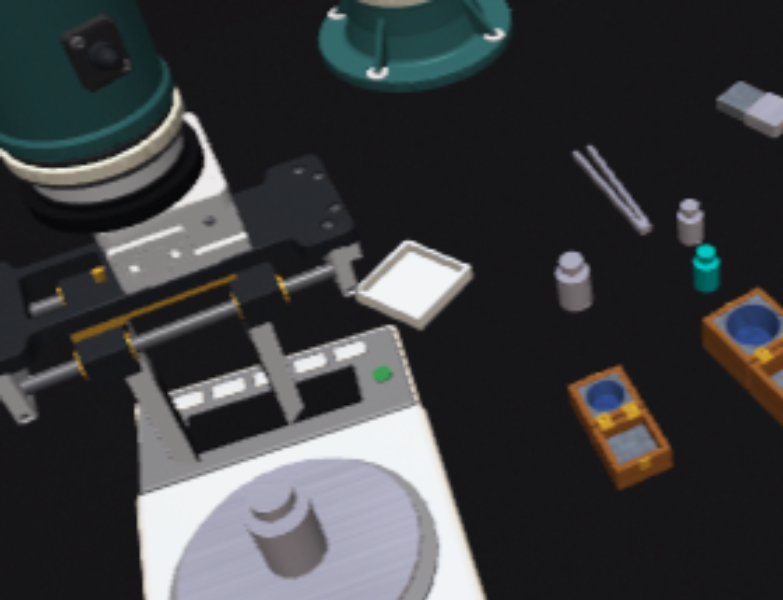

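>>> {"name": "drive_tool", "arguments": {"commands": [[[0.04, 0, 0, 0], [0.04, 0, 0, 0], [0.04, 0, 0, 0], [0.038, 0, 0, 0], [0, 0, 0, 0], [0, 0, 0, 0]]]}}

```text
time: 4.1
tool_pos: [0.6245, -0.2966, 0.1273]
ee_rot: [-0.471, 1.57, 2.671]
wrist_force: [-0.1, -0.5, -0.0]
width: 0.0468
```

```bash
python3 - <<'E'
from h import *
o=robot.get_obs(); print(o['tool_pos'],o['wrist_force'])
s=snap('wrist','w3');P=cloud(s)
c=s['pixels'][180:290,210:360,::-1]; cv2.imwrite('pics/w3c.png',cv2.resize(c,(600,440),interpolation=cv2.INTER_CUBIC))
print(knob(P,(0.624,-0.296),0.138,0.150))
for v in range(236,266,6): print(v,[ (P[v,u]*1000).round(0).astype(int).tolist() for u in (320,321,322,324,328)])
E
```

```text
[ 0.62445688 -0.29657724  0.1273301 ] [-0.07538158 -0.46954625 -0.00740593]
(1071, array([ 0.6252, -0.2968,  0.1436]), np.float64(0.1437), (0.6244, -0.2966, 13.2), array([ 0.6116, -0.3095]), array([ 0.6374, -0.2841]))
236 [[608, -330, 80], [607, -332, 77], [607, -332, 79], [607, -334, 78], [607, -338, 78]]
242 [[631, -319, 165], [633, -319, 170], [633, -320, 170], [633, -321, 171], [635, -323, 175]]
248 [[628, -319, 167], [629, -319, 170], [631, -319, 175], [633, -320, 181], [635, -321, 186]]
254 [[625, -319, 168], [626, -319, 172], [628, -319, 176], [630, -319, 183], [633, -320, 191]]
260 [[620, -319, 167], [622, -319, 172], [624, -319, 177], [627, -319, 184], [633, -319, 199]]
```

View pics/w3c.png

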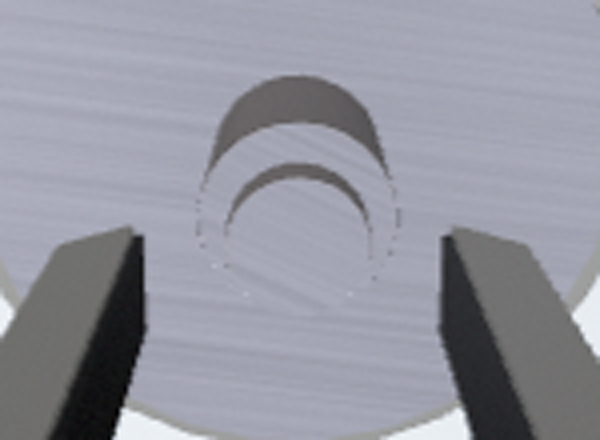

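>>> {"name": "drive_tool", "arguments": {"commands": [[[0, 0, 0, 0], [0, 0, 0, 0], [0, 0, 0, 0], [0, 0, 0, 0], [0, 0, 0, 0]]], "grip": 0.2}}

```text
time: 4.65
tool_pos: [0.6248, -0.2968, 0.1282]
ee_rot: [2.498, 1.57, -0.643]
wrist_force: [0.2, -0.5, 0.6]
width: 0.0189
```

```bash
python3 - <<'E'
from h import *
print(robot.pinch_z,[a for a in dir(robot) if a[0]!='_'])
s=snap('wrist','w4');P=cloud(s)
c=s['pixels'][180:290,210:360,::-1]; cv2.imwrite('pics/w4c.png',cv2.resize(c,(600,440),interpolation=cv2.INTER_CUBIC))
print(robot.get_obs()['tool_pos'])
m=(abs(P[...,0]-.625)<.03)&(abs(P[...,1]+.297)<.05)&(P[...,2]>.15)
q=P[m]; print(np.percentile(q[:,2],[0,.5,1,2,5,10]).round(4))
E
```

```text
0.0188 ['IKError', 'close_job', 'get_obs', 'pinch_z']
[ 0.62474506 -0.2967538   0.12817006]
[0.1641 0.1755 0.1836 0.1954 0.2248 0.2763]
```

View pics/w4c.png

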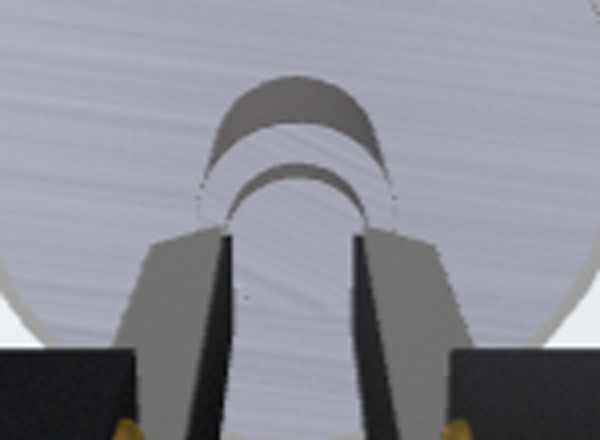

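>>> {"name": "drive_tool", "arguments": {"commands": [[[0, 0, 0, 0], [0, 0, 0.008, 0], [0, 0, 0, 0], [0, 0, 0, 0]]], "grip": 0.5}}

```text
time: 5.1
tool_pos: [0.6226, -0.2968, 0.1281]
ee_rot: [1.572, 1.571, -1.57]
wrist_force: [0.2, 0.1, -0.3]
width: 0.0457
```

>>> {"name": "drive_tool", "arguments": {"commands": [[[0.03, 0, 0, 0], [0.03, 0, 0, 0], [0.03, 0, 0, 0], [0.02, 0, 0, 0], [0, 0, 0, 0], [0, 0, 0, 0]]]}}

```text
time: 5.7
tool_pos: [0.6227, -0.2967, 0.1003]
ee_rot: [-0.363, 1.57, 2.778]
wrist_force: [-0.0, -0.3, 0.2]
width: 0.047
```

```bash
python3 - <<'E'
from h import *
o=robot.get_obs(); print(o['tool_pos'],o['wrist_force'],o['width'])
s=snap('wrist','w5');P=cloud(s)
c=s['pixels'][180:290,210:360,::-1]; cv2.imwrite('pics/w5c.png',cv2.resize(c,(600,440),interpolation=cv2.INTER_CUBIC))
for v in range(236,270,3): print(v,[ (P[v,u]*1000).round(0).astype(int).tolist() for u in (246,245,320,321,322,324,328)])
E
```

```text
[ 0.6226558  -0.29667345  0.1003012 ] [-0.01683868 -0.3302072   0.20653369] 0.04703091452490515
236 [[614, -266, 79], [615, -265, 80], [614, -327, 79], [615, -328, 80], [615, -329, 79], [615, -330, 80], [615, -334, 79]]
239 [[612, -265, 79], [631, -272, 138], [631, -319, 137], [631, -320, 137], [632, -321, 139], [633, -321, 142], [633, -324, 141]]
242 [[609, -265, 79], [629, -272, 138], [630, -319, 139], [631, -320, 142], [631, -320, 143], [631, -321, 144], [633, -323, 148]]
245 [[607, -265, 79], [627, -272, 137], [628, -319, 138], [630, -319, 144], [631, -320, 147], [631, -320, 149], [633, -322, 153]]
248 [[604, -265, 79], [626, -273, 140], [626, -319, 139], [628, -319, 144], [629, -319, 148], [631, -320, 154], [633, -321, 157]]
251 [[601, -265, 79], [624, -272, 140], [624, -320, 138], [626, -319, 144], [628, -319, 149], [631, -319, 157], [632, -321, 161]]
254 [[598, -265, 79], [622, -272, 139], [622, -319, 140], [624, -319, 145], [626, -319, 149], [629, -319, 157], [631, -321, 164]]
257 [[596, -265, 79], [621, -272, 141], [621, -319, 141], [622, -319, 145], [624, -319, 150], [627, -320, 156], [632, -320, 169]]
260 [[593, -265, 79], [618, -272, 140], [619, -319, 142], [621, -319, 146], [622, -319, 150], [625, -319, 157], [631, -319, 172]]
263 [[590, -265, 79], [617, -272, 142], [617, -319, 142], [619, -319, 147], [621, -319, 151], [623, -320, 157], [630, -319, 172]]
266 [[588, -265, 79], [588, -264, 79], [588, -328, 79], [616, -320, 145], [619, -319, 150], [622, -319, 159], [628, -320, 171]]
269 [[585, -265, 80], [585, -264, 79], [585, -328, 78], [585, -329, 79], [617, -319, 150], [621, -319, 159], [626, -320, 172]]
```

View pics/w5c.png

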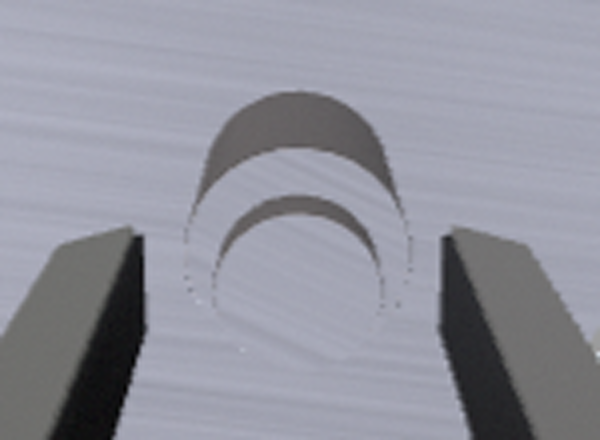

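>>> {"name": "drive_tool", "arguments": {"commands": [[[0.015, 0, 0, 0], [0.011, 0, 0, 0], [0, 0, 0, 0], [0, 0, 0, 0]]]}}

```text
time: 6.15
tool_pos: [0.6226, -0.2967, 0.0939]
ee_rot: [-0.124, 1.571, 3.017]
wrist_force: [0.2, 0.3, 0.3]
width: 0.0471
```

>>> {"name": "drive_tool", "arguments": {"commands": [[[0, 0, 0, 0], [0, 0, 0, 0], [0, 0, 0, 0], [0, 0, 0, 0], [0, 0, 0, 0], [0, 0, 0, 0]]], "grip": 0.1}}

```text
time: 6.75
tool_pos: [0.6228, -0.2972, 0.0943]
ee_rot: [2.021, 1.57, -1.12]
wrist_force: [0.5, -0.8, 0.9]
width: 0.0247
```

>>> {"name": "drive_tool", "arguments": {"commands": [[[-0.02, 0, 0, 0], [-0.04, 0, 0, 0], [-0.06, 0, 0, 0], [-0.08, 0, 0, 0], [0, 0, 0, 0], [0, 0, 0, 0]]]}}

```text
time: 7.35
tool_pos: [0.6233, -0.2969, 0.1453]
ee_rot: [2.608, 1.569, -0.534]
wrist_force: [-0.0, 0.3, -5.2]
width: 0.0247
```

```bash
python3 - <<'E'
from h import *
o=robot.get_obs(); print(o['tool_pos'],o['wrist_force'],o['width'])
s=snap('wrist','w6');P=cloud(s)
s2=snap('scene','sc6')
cv2.imwrite('pics/sc6c.png',cv2.resize(s2['pixels'][130:400,20:300,::-1],(783,756))[:600])
E
```

```text
[ 0.62325209 -0.29693405  0.14533554] [-2.96377983e-03  2.97244344e-01 -5.18824010e+00] 0.024728532496669106
```

View pics/sc6c.png

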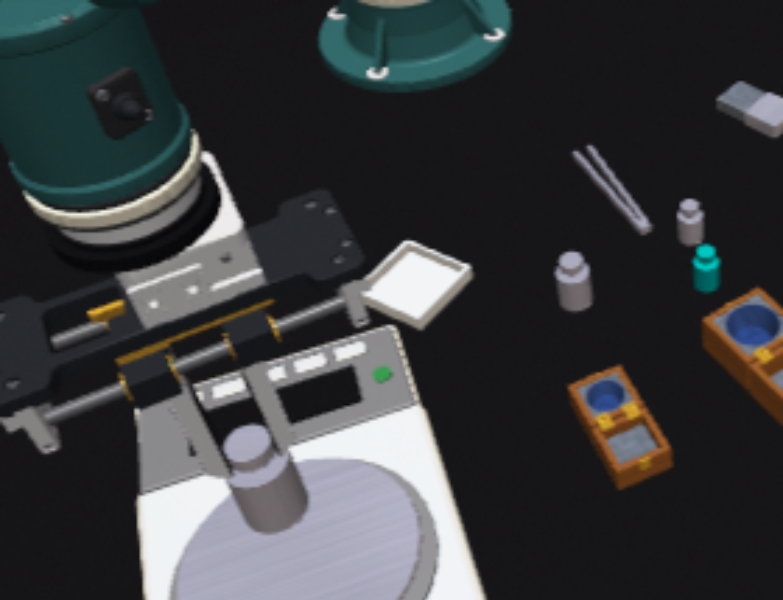

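View pics/w6.png

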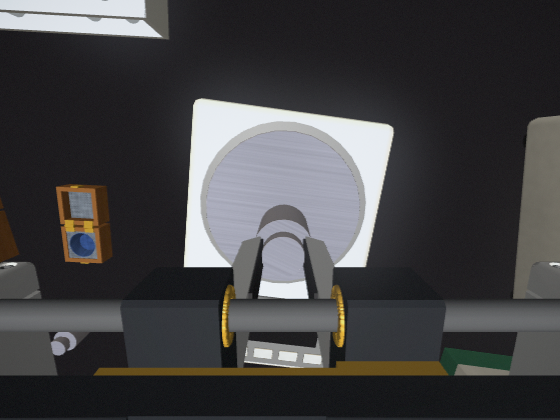

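>>> {"name": "drive_tool", "arguments": {"commands": [[[-0.04, 0, 0, 0], [-0.06, -0.02, 0, 0], [-0.06, -0.05, 0, 0], [-0.06, -0.08, 0.01, 0], [0, -0.1, 0.02, 0], [0, -0.12, 0.02, 0], [0, -0.14, 0.02, 0], [0, -0.14, 0.02, 0], [0, -0.14, 0.02, 0], [0, -0.14, 0.02, 0], [0, -0.14, 0.02, 0], [0, -0.14, 0.02, 0], [0, -0.14, 0.02, 0], [0, -0.14, 0.02, 0], [0, -0.14, 0.02, 0], [0, -0.14, 0.02, 0], [0, -0.14, 0.02, 0], [0, -0.14, 0.02, 0], [0, -0.14, 0.02, 0], [0, -0.14, 0.02, 0]]]}}

```text
time: 9.45
tool_pos: [0.5386, 0.2887, 0.2014]
ee_rot: [-2.529, 1.568, 0.615]
wrist_force: [-0.0, 0.5, -4.6]
width: 0.0249
```

>>> {"name": "drive_tool", "arguments": {"commands": [[[0, -0.12, 0.02, 0], [0, -0.1, 0.02, 0], [0, -0.07, 0.02, 0], [0, -0.03, 0.03, 0], [0, 0, 0, 0], [0, 0, 0, 0], [0, 0, 0, 0]]]}}

```text
time: 10.15
tool_pos: [0.5181, 0.3645, 0.1993]
ee_rot: [2.282, 1.57, -0.861]
wrist_force: [0.1, -0.7, -5.5]
width: 0.025
```

```bash
python3 - <<'E'
from h import *
o=robot.get_obs(); print(o['tool_pos'],o['wrist_force'],o['width'],o['joint_positions'])
s=snap('wrist','w7');P=cloud(s)
E
```

```text
[0.51807418 0.36452309 0.19931908] [ 0.1471252  -0.67936914 -5.5307445 ] 0.02501436628046207 [ 5.24114408e-01  2.73001736e-01  1.09822597e+00 -7.29861951e-04
  1.77023081e+00  2.09630458e+00]
```

View pics/w7.png

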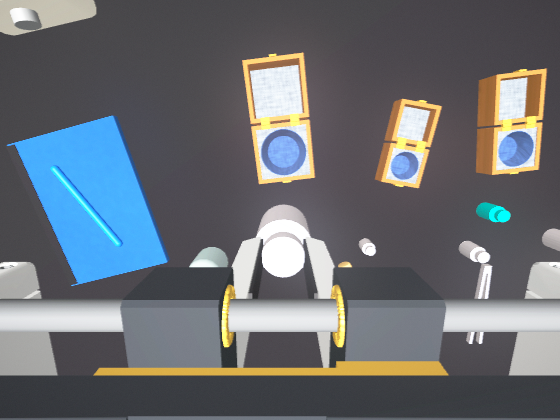

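```bash
cat >> h.py <<'E'
def ray(s,uv,z):
    K=s['mtx'];T=np.linalg.inv(s['extrinsics']);uv=np.asarray(uv,float).reshape(-1,2)
    d=np.stack([(uv[:,0]-K[0,2])/K[0,0],-(uv[:,1]-K[1,2])/K[1,1],-np.ones(len(uv))],-1)@T[:3,:3].T
    return T[:3,3]+d*((z-T[2,3])/d[:,2])[:,None]
def well(s,uv,ztop,rmax=45):
    hsv=cv2.cvtColor(s['pixels'],cv2.COLOR_RGB2HSV)
    m=((hsv[...,0]>100)&(hsv[...,0]<125)&(hsv[...,1]>110)&(hsv[...,2]>25)).astype(np.uint8)
    m=cv2.morphologyEx(m,cv2.MORPH_CLOSE,np.ones((3,3)))
    n,l,st,ce=cv2.connectedComponentsWithStats(m)
    k=l[uv[1],uv[0]]
    if k==0: return None
    c=max(cv2.findContours((l==k).astype(np.uint8),0,cv2.CHAIN_APPROX_NONE)[0],key=len)[:,0]
    q=ray(s,c,ztop)[:,:2]
    A=np.c_[2*q,np.ones(len(q))];b=(q**2).sum(1);x=np.linalg.lstsq(A,b,rcond=None)[0]
    r=np.sqrt(x[2]+x[0]**2+x[1]**2); res=np.abs(np.hypot(*(q-x[:2]).T)-r).max()
    return x[:2].round(4),'diam mm',round(2e3*r,1),'maxres',round(1e3*res,1),st[k]
E
python3 - <<'E'
from h import *
s=load('w7');P=cloud(s)
for n,uv,zt in(('500',(283,152),.041),('100',(404,166),.027),('200',(515,150),.032)): print(n,well(s,uv,zt), 'floor z',P[uv[1],uv[0]].round(4))
# insert plane around 500
print(knob(P,(.518,.3645),.225,.26,.02))
m=(np.hypot(P[...,0]-.518,P[...,1]-.3645)<.022)&(P[...,2]>.2)&(P[...,2]<.27)
print(np.histogram(P[m][:,2],bins=14))
for n,uv in(('w50',(371,250)),('w100',(483,257))): print(n,P[uv[1],uv[0]])
E
```

```text
500 (array([0.57  , 0.3623]), 'diam mm', np.float64(46.0), 'maxres', np.float64(5.0), array([ 265,  136,   41,   39, 1143], dtype=int32)) floor z [0.5734 0.3647 0.0147]
100 (array([0.5552, 0.2096]), 'diam mm', np.float64(30.5), 'maxres', np.float64(5.7), array([392, 152,  26,  27, 452], dtype=int32)) floor z [0.5548 0.2033 0.0131]
200 (array([0.5777, 0.0728]), 'diam mm', np.float64(41.5), 'maxres', np.float64(1.0), array([499, 131,  34,  35, 930], dtype=int32)) floor z [0.5755 0.0596 0.0139]
(2534, array([0.5243, 0.3648, 0.2444]), np.float64(0.2485), (0.5201, 0.3646, 19.1), array([0.5066, 0.3474]), array([0.5379, 0.3825]))
(array([  62,   71,   73,   81,   78,   95,  665,   62,  165, 1480,  176,
        112,  115,  163]), array([0.20001525, 0.20501126, 0.21000727, 0.21500327, 0.21999928,
       0.22499529, 0.22999129, 0.2349873 , 0.23998331, 0.24497932,
       0.24997532, 0.25497133, 0.25996734, 0.26496334, 0.26995935]))
w50 [0.4430572  0.24515751 0.03155864]
w100 [0.4356917  0.09660499 0.03914774]
```

```bash
cat >> h.py <<'E'
from scipy.optimize import least_squares
def wellz(s,c,zf,zt,rm,rf):
    P=cloud(s)
    d=np.hypot(P[...,0]-c[0],P[...,1]-c[1])
    m=((d<rm*1.15)&(P[...,2]<zt-.0015)&(P[...,2]>zf-.003)).astype(np.uint8)
    m=cv2.medianBlur(m,3)
    n,l,st,ce=cv2.connectedComponentsWithStats(m); k=1+np.argmax(st[1:,4])
    ct=max(cv2.findContours((l==k).astype(np.uint8),0,cv2.CHAIN_APPROX_NONE)[0],key=len)[:,0]
    q=ray(s,ct,zt-.0015)[:,:2]
    f=lambda x:np.hypot(q[:,0]-x[0],q[:,1]-x[1])-x[2]
    r=least_squares(f,[*c,rm],loss='soft_l1',f_scale=.0005)
    # taper fit on wall points
    w=(d<rm*1.1)&(P[...,2]<zt-.002)&(P[...,2]>zf+.002); W=P[w]
    g=lambda x:np.hypot(W[:,0]-x[0],W[:,1]-x[1])-(rf+(rm-rf)*(W[:,2]-zf)/(zt-zf))
    r2=least_squares(g,c,loss='soft_l1',f_scale=.0005)
    fl=(d<rf*.8)&(abs(P[...,2]-zf)<.004)
    return 'mouth',r.x.round(4),'res',np.median(abs(f(r.x))).round(4),'wall',r2.x.round(4),len(W),np.median(abs(g(r2.x))).round(4),'floor',np.median(P[fl][:,2]).round(4),(uvtuple(ct))
def uvtuple(ct): return ct.min(0).tolist(),ct.max(0).tolist()
SE={'500':(.014,.041,.028,.0205),'200':(.012,.032,.022,.0155),'100':(.011,.027,.018,.0125),'50':(.010,.022,.015,.0105)}
E
python3 - <<'E'
from h import *
s=load('w7')
for n,c in(('500',(.573,.3647)),('100',(.556,.208)),('200',(.577,.0728))): print(n,wellz(s,c,*SE[n]))
s=load('top0')
for n,c in(('500',(.573,.3647)),('100',(.556,.208)),('200',(.577,.0728)),('50',(.57,-.061))): print(n,wellz(s,c,*SE[n]))
c=load('w7')['pixels'][90:220,230:340,::-1]; cv2.imwrite('pics/w7c.png',cv2.resize(c,(500,590),interpolation=cv2.INTER_CUBIC))
E
```

```text
500 ('mouth', array([0.574 , 0.3648, 0.0261]), 'res', np.float64(0.0003), 'wall', array([0.5741, 0.3648]), 789, np.float64(0.0007), 'floor', np.float64(0.0152), ([262, 130], [304, 173]))
100 ('mouth', array([0.5568, 0.2092, 0.016 ]), 'res', np.float64(0.0003), 'wall', array([0.5568, 0.2101]), 259, np.float64(0.0005), 'floor', np.float64(0.0122), ([391, 153], [416, 178]))
200 ('mouth', array([0.5777, 0.0735, 0.0198]), 'res', np.float64(0.0004), 'wall', array([0.5776, 0.0746]), 532, np.float64(0.0006), 'floor', np.float64(0.0133), ([499, 132], [530, 165]))
500 ('mouth', array([0.5723, 0.3637, 0.0267]), 'res', np.float64(0.001), 'wall', array([0.572, 0.363]), 211, np.float64(0.0011), 'floor', np.float64(0.0144), ([139, 166], [162, 188]))
100 ('mouth', array([0.5557, 0.2083, 0.0161]), 'res', np.float64(0.0007), 'wall', array([0.5547, 0.208 ]), 85, np.float64(0.0011), 'floor', np.float64(0.0117), ([208, 179], [222, 191]))
200 ('mouth', array([0.5757, 0.0726, 0.0201]), 'res', np.float64(0.0007), 'wall', array([0.5753, 0.0721]), 137, np.float64(0.0012), 'floor', np.float64(0.0131), ([262, 168], [279, 185]))
50 ('mouth', array([ 0.5702, -0.0579,  0.013 ]), 'res', np.float64(0.0005), 'wall', array([ 0.5705, -0.0579]), 58, np.float64(0.001), 'floor', np.float64(0.0103), ([319, 174], [329, 185]))
```

View pics/w7c.png

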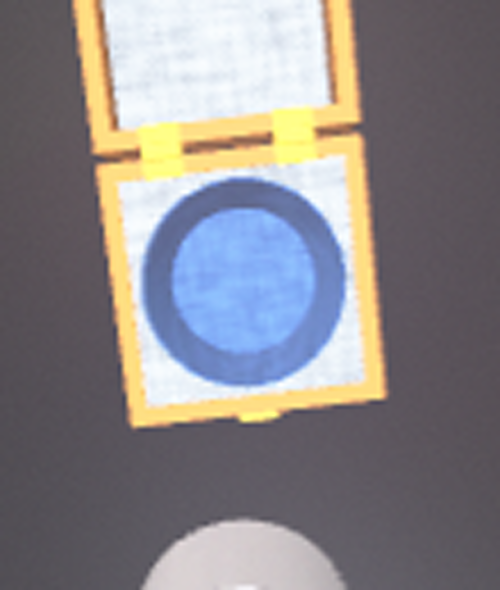

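```bash
cat >> h.py <<'E'
def held(s,c,z,h,r):
    """fit circle radius r to slab at height z..: edge points of mask"""
    P=cloud(s); d=np.hypot(P[...,0]-c[0],P[...,1]-c[1])
    Q=P[(d<r+.006)&(abs(P[...,2]-z)<h)]
    # centroid-free: far(+x) edge and y-extents
    b=Q[(abs(Q[:,1]-c[1])<.003)]
    return len(Q),'xmin/max',np.percentile(b[:,0],[1,99]).round(4),'y',np.percentile(Q[:,1],[1,99]).round(4)
E
python3 - <<'E'
from h import *
s=load('w7')
print(held(s,(.52,.3646),.2485,.002,.013)); print(held(s,(.52,.3646),.2315,.002,.019))
c=s['pixels'][190:290,230:340,::-1]; cv2.imwrite('pics/w7d.png',cv2.resize(c,(550,500),interpolation=cv2.INTER_CUBIC))
P=cloud(s)
# side of cylinder (+x face): axis fit
Q=P[(abs(P[...,1]-.3646)<.004)&(P[...,0]>.525)&(P[...,0]<.56)&(P[...,2]>.17)&(P[...,2]<.235)]
o=np.argsort(Q[:,2]); print(Q[o][::max(1,len(o)//10)].round(4))
E
```

```text
(1455, 'xmin/max', array([0.5073, 0.5326]), 'y', array([0.351 , 0.3779]))
(673, 'xmin/max', array([0.5303, 0.5385]), 'y', array([0.3494, 0.3811]))
[[0.5379 0.3618 0.1857]
 [0.5381 0.3679 0.1978]
 [0.5386 0.3657 0.2069]
 [0.5384 0.3657 0.2154]
 [0.5387 0.3643 0.2222]
 [0.5385 0.3631 0.2296]
 [0.531  0.3682 0.2314]
 [0.5351 0.365  0.2317]
 [0.5332 0.3669 0.2321]
 [0.5353 0.3612 0.2325]
 [0.5322 0.3618 0.2332]]
```

View pics/w7d.png

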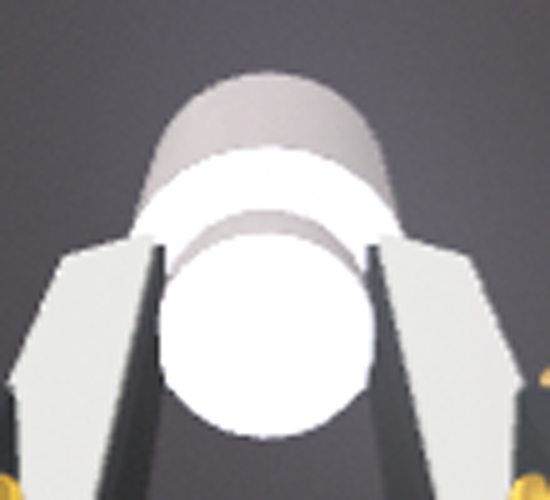

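>>> {"name": "drive_tool", "arguments": {"commands": [[[0, 0, -0.03, 0], [0, 0, -0.06, 0], [0, 0, -0.06, 0], [0.02, 0, -0.047, 0], [0.04, 0, -0.02, 0], [0.08, 0, 0, 0], [0.1, 0, 0, 0], [0.1, 0, 0, 0], [0.08, 0, 0, 0], [0.06, 0, 0, 0], [0.03, 0, 0, 0], [0, 0, 0, 0], [0, 0, 0, 0], [0, 0, 0, 0]]]}}

```text
time: 11.6
tool_pos: [0.5729, 0.3663, 0.0735]
ee_rot: [-2.672, 1.567, 0.47]
wrist_force: [0.7, 0.2, -4.2]
width: 0.025
```

```bash
cat > chk.py <<'E'
from h import *
import sys
def run(tag,seat,c,zk,rk):
    o=robot.get_obs(); print(o['tool_pos'].round(4),o['ee_rot'].round(3),o['wrist_force'].round(2),o['width'])
    s=snap('wrist',tag)
    try: print(wellz(s,c,*SE[seat]))
    except Exception as e: print(e)
    print('knob',held(s,c,o['tool_pos'][2]+zk,.003,rk))
    return s
E
python3 - <<'E'
from chk import *
s=run('w8','500',(.574,.3648),.0492,.013)
E
```

```text
[0.5729 0.3663 0.0735] [-2.672  1.567  0.47 ] [ 0.67  0.25 -4.23] 0.025042485021062783
('mouth', array([0.5744, 0.3647, 0.0256]), 'res', np.float64(0.0009), 'wall', array([0.5731, 0.365 ]), 622, np.float64(0.0004), 'floor', np.float64(0.0153), ([255, 191], [316, 236]))
knob (1514, 'xmin/max', array([0.5624, 0.5872]), 'y', array([0.3505, 0.3796]))
```

View pics/w8.png

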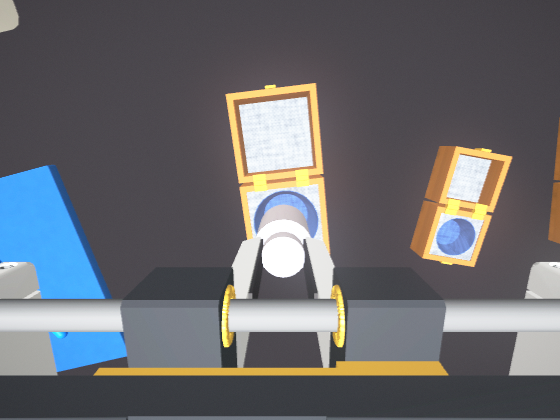

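>>> {"name": "drive_tool", "arguments": {"commands": [[[0.04, 0, 0.002, 0], [0.04, 0, 0, 0], [0.03, 0, 0, 0], [0.02, 0, 0, 0], [0.01, 0, 0, 0], [0.01, 0, 0, 0], [0, 0, 0, 0], [0, 0, 0, 0], [0, 0, 0, 0]]]}}

```text
time: 12.55
tool_pos: [0.5718, 0.3659, 0.0346]
ee_rot: [-2.748, 1.57, 0.393]
wrist_force: [-0.0, -0.1, -5.5]
width: 0.0248
```

```bash
python3 - <<'E'
from chk import *
s=run('w9','500',(.574,.3648),.0492,.013)
E
```

```text
[0.5718 0.3659 0.0346] [-2.748  1.57   0.393] [-0.04 -0.14 -5.46] 0.024803039302516924
('mouth', array([0.5751, 0.3647, 0.0249]), 'res', np.float64(0.0013), 'wall', array([0.5719, 0.3648]), 904, np.float64(0.0009), 'floor', np.float64(nan), ([250, 198], [321, 239]))
knob (1514, 'xmin/max', array([0.5613, 0.586 ]), 'y', array([0.3505, 0.3797]))
  return _methods._mean(a, axis=axis, dtype=dtype,
  ret = ret.dtype.type(ret / rcount)
```

Inch down until contact.

>>> {"name": "drive_tool", "arguments": {"commands": [[[0.008, 0, 0, 0], [0.006, 0, 0, 0], [0, 0, 0, 0], [0, 0, 0, 0]]]}}

```text
time: 13.0
tool_pos: [0.5714, 0.3656, 0.0304]
ee_rot: [1.13, 1.57, -2.011]
wrist_force: [0.1, 0.1, -5.1]
width: 0.0251
```

>>> {"name": "drive_tool", "arguments": {"commands": [[[0.004, 0, 0, 0], [0, 0, 0, 0], [0, 0, 0, 0]]]}}

```text
time: 13.3
tool_pos: [0.5718, 0.3657, 0.0303]
ee_rot: [-3.131, 1.57, 0.011]
wrist_force: [-0.4, -1.2, -1.1]
width: 0.0252
```

>>> {"name": "drive_tool", "arguments": {"commands": [[[0, 0, 0, 0], [0, 0, 0, 0], [0, 0, 0, 0], [0, 0, 0, 0]]], "grip": 0.5}}

```text
time: 13.7
tool_pos: [0.5717, 0.3661, 0.03]
ee_rot: [-2.579, 1.57, 0.563]
wrist_force: [-0.9, -1.1, -0.6]
width: 0.0468
```

>>> {"name": "drive_tool", "arguments": {"commands": [[[-0.04, 0, 0, 0], [-0.08, 0, 0, 0], [-0.1, 0, 0, 0], [-0.12, 0, 0.04, 0], [-0.12, 0, 0.06, 0], [-0.1, 0, 0.06, 0], [0, 0, 0.04, 0], [0, 0, 0, 0], [0, 0, 0, 0]]]}}

```text
time: 14.6
tool_pos: [0.5208, 0.3653, 0.1676]
ee_rot: [0.64, 1.568, -2.501]
wrist_force: [-0.7, -0.3, 0.1]
width: 0.0474
```

```bash
python3 - <<'E'
from chk import *
s=snap('wrist','w10');P=cloud(s)
o=robot.get_obs();print(o['tool_pos'],o['wrist_force'])
print(knob(P,(.574,.365),.074,.084)); print(knob(P,(.574,.365),.058,.066))
E
```

```text
[0.52086647 0.36511017 0.16702979] [ 0.12594318  0.00474419 -0.29327137]
(533, array([0.5732, 0.3661, 0.0798]), np.float64(0.0798), (0.573, 0.3662, 13.0), array([0.5609, 0.3535]), array([0.5856, 0.3786]))
(485, array([0.5745, 0.3661, 0.0628]), np.float64(0.0628), (0.5731, 0.3661, 18.8), array([0.555 , 0.3475]), array([0.5915, 0.3846]))
```

View pics/w10.png

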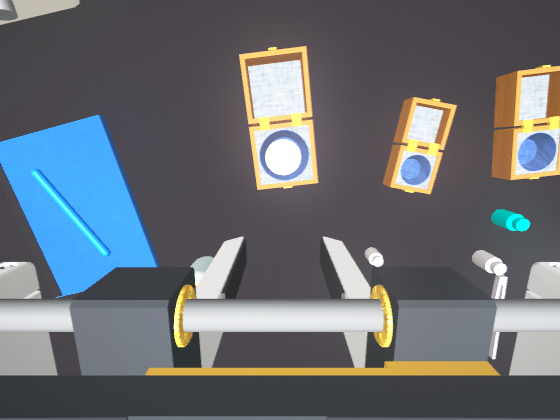

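>>> {"name": "drive_tool", "arguments": {"commands": [[[0, 0.06, 0.04, 0], [0, 0.12, 0.1, 0], [0, 0.12, 0.12, 0], [0, 0.12, 0.12, 0], [0, 0.06, 0.1, 0], [0, 0, 0, 0], [0, 0, 0, 0], [0, 0, 0, 0]]], "grip": 0.35}}

```text
time: 15.45
tool_pos: [0.4021, 0.246, 0.1687]
ee_rot: [0.502, 1.57, -2.64]
wrist_force: [-0.3, 0.1, -0.0]
width: 0.0328
```

```bash
python3 - <<'E'
from chk import *
s=snap('wrist','w11');P=cloud(s)
o=robot.get_obs();print(o['tool_pos'],o['wrist_force'],o['width'])
print(knob(P,(.441,.243),.028,.038,.02)); print(knob(P,(.441,.243),.018,.025,.02))
print(wellz(s,(.5568,.2092),*SE['100']))
E
```

```text
[0.40218732 0.24610698 0.16878041] [ 0.79450089 -0.06405522 -0.0622792 ] 0.03268884581436452
(101, array([0.4419, 0.2463, 0.0317]), np.float64(0.0317), (0.4419, 0.2463, 6.5), array([0.4355, 0.2404]), array([0.4484, 0.2522]))
(77, array([0.4429, 0.2463, 0.0215]), np.float64(0.0216), (0.4419, 0.2463, 8.9), array([0.4334, 0.2378]), array([0.4501, 0.2547]))
('mouth', array([0.5568, 0.2093, 0.0162]), 'res', np.float64(0.0003), 'wall', array([0.5561, 0.2094]), 411, np.float64(0.0006), 'floor', np.float64(0.0122), ([302, 44], [331, 77]))
```

View pics/w11.png

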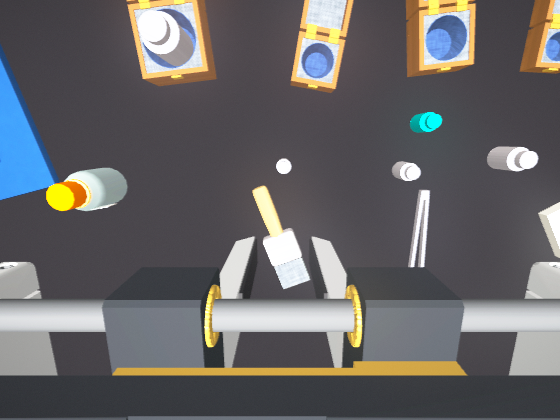

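```bash
python3 - <<'E'
from h import *
s=load('w11');P=cloud(s)
m=(P[...,2]>.004)&(P[...,0]>.36)&(P[...,0]<.46)&(abs(P[...,1]-.246)<.06)&(P[...,2]<.1)
m&=np.hypot(P[...,0]-.4419,P[...,1]-.2463)>.011
q=P[m]; 
for x in np.arange(.38,.46,.005):
    b=q[(abs(q[:,0]-x)<.0025)]
    if len(b)>3: print(x.round(3),len(b),b[:,1].min().round(3),b[:,1].max().round(3),np.percentile(b[:,2],95).round(3))
E
```

```text
0.38 67 0.254 0.276 0.021
0.385 61 0.256 0.277 0.021
0.39 66 0.258 0.278 0.021
0.395 66 0.26 0.282 0.021
0.4 68 0.262 0.283 0.021
0.405 64 0.264 0.284 0.021
0.41 67 0.265 0.285 0.021
0.415 44 0.268 0.282 0.02
```

>>> {"name": "drive_tool", "arguments": {"commands": [[[0.03, 0, -0.04, 0], [0.06, 0, -0.06, 0], [0.1, 0, -0.053, 0], [0.1, 0, 0, 0], [0.1, 0, 0, 0], [0.1, 0, 0, 0], [0.06, 0, 0, 0], [0.04, 0, 0, 0], [0, 0, 0, 0], [0, 0, 0, 0], [0, 0, 0, 0]]]}}

```text
time: 16.6
tool_pos: [0.4408, 0.2462, 0.0232]
ee_rot: [-2.807, 1.568, 0.334]
wrist_force: [0.0, 0.7, -0.5]
width: 0.0331
```

```bash
cat > tip.py <<'E'
from h import *
def tip(tag,c,zk,rk):
    s=snap('wrist',tag);P=cloud(s);o=robot.get_obs();t=o['tool_pos'];print(t.round(4),o['ee_rot'].round(3),o['wrist_force'].round(2),o['width'])
    for sg in(-1,1):
        m=(np.sign(P[...,1]-t[1])==sg)&(abs(P[...,1]-t[1])<.035)&(abs(P[...,0]-t[0])<.02)&(P[...,2]>t[2]+.031)&(P[...,2]<t[2]+.041)&(abs(P[...,1]-t[1])>o['width']/2-.003)
        q=P[m]
        if len(q)>5:print('tip',sg,len(q),q.min(0).round(4),q.max(0).round(4))
    k=knob(P,c,zk-.0025,zk+.003,rk*1.6); print('knob',k)
    cv2.imwrite(f'pics/{tag}c.png',cv2.resize(s['pixels'][180:290,210:360,::-1],(600,440),interpolation=cv2.INTER_CUBIC))
E
python3 -c "
from tip import *
tip('w12',(.4419,.2463),.031,.0065)"
```

```text
[0.4407 0.2462 0.0233] [-2.788  1.568  0.354] [ 0.39 -0.02  0.62] 0.03284367083217938
tip -1 39 [0.4388 0.2221 0.0597] [0.4512 0.2305 0.0643]
tip 1 36 [0.4361 0.2633 0.0578] [0.4512 0.2694 0.0641]
knob (256, array([0.4424, 0.2461, 0.0316]), np.float64(0.0317), (0.4419, 0.246, 6.7), array([0.4355, 0.2401]), array([0.4485, 0.2525]))
```

View pics/w12c.png

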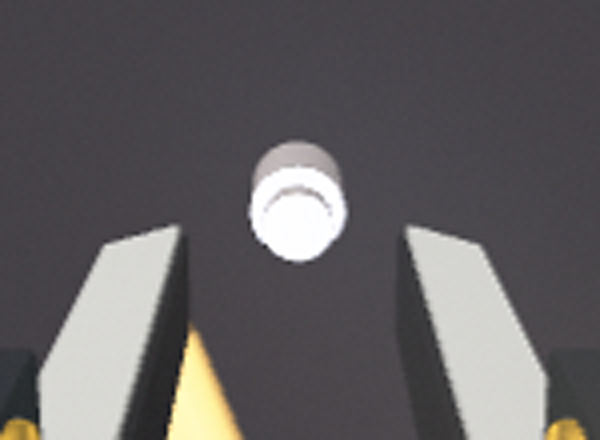

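>>> {"name": "drive_tool", "arguments": {"commands": [[[0.04, 0, 0, 0], [0.04, 0, 0, 0], [0.03, 0, 0, 0], [0.02, 0, 0, 0], [0, 0, 0, 0], [0, 0, 0, 0]]]}}

```text
time: 17.25
tool_pos: [0.4396, 0.2457, -0.0106]
ee_rot: [0.684, 1.57, -2.458]
wrist_force: [0.0, -0.5, 0.3]
width: 0.0326
```

```bash
python3 -c "
from tip import *
tip('w13',(.4419,.2463),.031,.0065)"
```

```text
[ 0.4399  0.2458 -0.0103] [-3.02   1.57   0.122] [ 0.01 -0.64  0.12] 0.03301500960028934
tip -1 36 [0.4391 0.2239 0.0257] [0.45   0.2302 0.0307]
tip 1 36 [0.4397 0.2628 0.0246] [0.4501 0.2713 0.0307]
knob (356, array([0.4424, 0.2461, 0.0316]), np.float64(0.0317), (0.4421, 0.2462, 6.7), array([0.4355, 0.24  ]), array([0.4486, 0.2524]))
```

View pics/w13c.png

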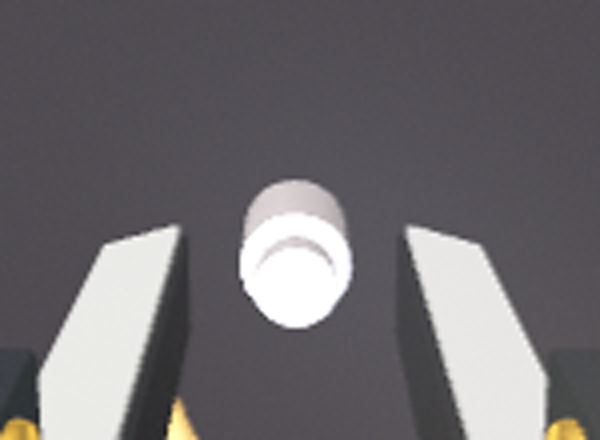

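>>> {"name": "drive_tool", "arguments": {"commands": [[[0.006, 0, -0.003, 0], [0.005, 0, 0, 0], [0, 0, 0, 0], [0, 0, 0, 0]]]}}

```text
time: 17.7
tool_pos: [0.4405, 0.2457, -0.0131]
ee_rot: [2.652, 1.571, -0.49]
wrist_force: [-0.5, 0.1, -0.2]
width: 0.0326
```

>>> {"name": "drive_tool", "arguments": {"commands": [[[0, 0, 0, 0], [0, 0, 0, 0], [0, 0, 0, 0], [0, 0, 0, 0], [0, 0, 0, 0]]], "grip": 0.03}}

```text
time: 18.2
tool_pos: [0.4404, 0.2457, -0.0132]
ee_rot: [2.289, 1.571, -0.852]
wrist_force: [-0.3, 0.2, -0.1]
width: 0.0114
```

>>> {"name": "drive_tool", "arguments": {"commands": [[[-0.02, 0, 0, 0], [-0.04, 0, 0, 0], [-0.06, 0, 0, 0], [0, 0, 0, 0], [0, 0, 0, 0]]]}}

```text
time: 18.7
tool_pos: [0.4409, 0.246, 0.0175]
ee_rot: [-2.781, 1.569, 0.36]
wrist_force: [-1.0, -0.1, -0.1]
width: 0.0117
```

```bash
python3 -c "
from tip import *
tip('w14',(.4419,.2463),.061,.0065)"
```

```text
[0.4404 0.2457 0.0168] [ 2.814  1.571 -0.327] [ 0.36  0.27 -0.52] 0.011314385579824166
tip -1 50 [0.4449 0.2353 0.0478] [0.4514 0.2426 0.0578]
tip 1 75 [0.4445 0.2484 0.0478] [0.4515 0.2588 0.0578]
knob (374, array([0.4434, 0.2468, 0.0623]), np.float64(0.0625), (0.4444, 0.2464, 8.6), array([0.4358, 0.2397]), array([0.4499, 0.2532]))
```

View pics/w14c.png

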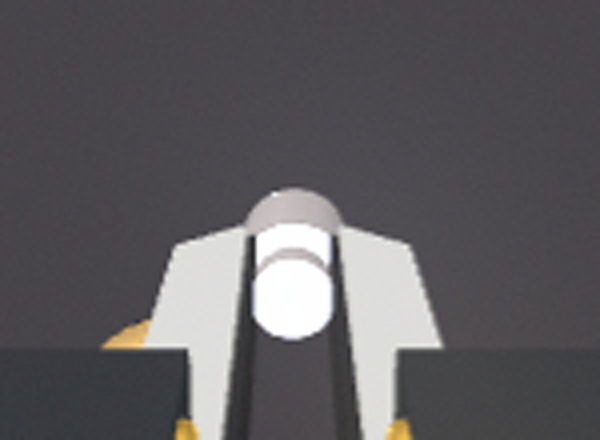

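>>> {"name": "drive_tool", "arguments": {"commands": [[[-0.06, 0, 0, 0], [-0.1, 0.02, 0, 0], [-0.1, 0.05, -0.02, 0], [-0.07, 0.1, -0.03, 0], [0, 0.14, -0.04, 0], [0, 0.14, -0.04, 0], [0, 0.14, -0.04, 0], [0, 0.14, -0.04, 0], [0, 0.14, -0.04, 0], [0, 0.14, -0.04, 0], [0, 0.1, -0.03, 0], [0, 0.07, 0, 0], [0, 0.03, 0, 0], [0, 0, 0, 0], [0, 0, 0, 0], [0, 0, 0, 0]]]}}

```text
time: 20.35
tool_pos: [0.5203, -0.0557, 0.0992]
ee_rot: [-1.07, 1.57, 2.073]
wrist_force: [0.3, 0.0, -0.0]
width: 0.0114
```

```bash
python3 - <<'E'
from chk import *
s=run('w15','50',(.5702,-.0575),.0445,.0065)
o=robot.get_obs()['tool_pos']; print(held(s,o[:2]+[.0018,0],o[2]+.0449,.003,.0065))
P=cloud(s); q=P[(np.hypot(P[...,0]-o[0]-.002,P[...,1]-o[1])<.012)&(P[...,2]>o[2]+.01)&(P[...,2]<o[2]+.055)]
print(np.histogram(q[:,2]-o[2],bins=12))
E
```

```text
[ 0.5203 -0.0557  0.0992] [-1.07   1.57   2.073] [ 0.31  0.04 -0.05] 0.011365990346584158
('mouth', array([ 0.5724, -0.0565,  0.0131]), 'res', np.float64(0.0002), 'wall', array([ 0.5728, -0.0565]), 267, np.float64(0.0008), 'floor', np.float64(0.0112), ([271, 145], [298, 172]))Traceback (most recent call last):
  File "<stdin>", line 2, in <module>
  File "chk.py", line 8, in run
    print('knob',held(s,c,o['tool_pos'][2]+zk,.003,rk))
                 ~~~~^^^^^^^^^^^^^^^^^^^^^^^^^^^^^^^^^
  File "h.py", line 59, in held
    return len(Q),'xmin/max',np.percentile(b[:,0],[1,99]).round(4),'y',np.percentile(Q[:,1],[1,99]).round(4)
                             ~~~~~~~~~~~~~^^^^^^^^^^^^^^^
    return _quantile_unchecked(
        a, q, axis, out, overwrite_input, method, keepdims, weights)
    return _ureduce(a,
                    func=_quantile_ureduce_func,
    ...<5 lines>...
                    overwrite_input=overwrite_input,
                    method=method)
    r = func(a, **kwargs)
    result = _quantile(arr,
                       quantiles=q,
    ...<2 lines>...
                       out=out,
                       weights=wgt)
    slices_having_nans = np.isnan(arr[-1, ...])
                                  ~~~^^^^^^^^^
IndexError: index -1 is out of bounds for axis 0 with size 0
```

View pics/w15.png

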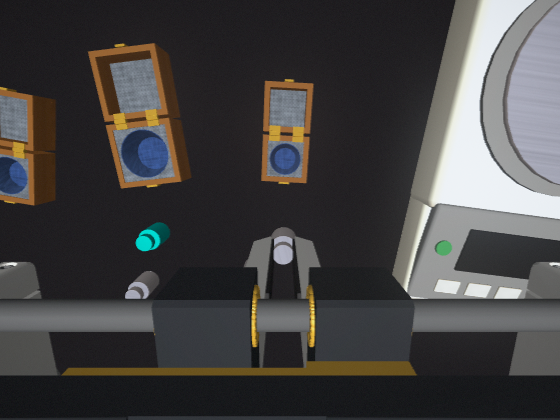

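```bash
sed -i 's/    print(.knob.,held/    #/' chk.py; python3 - <<'E'
from h import *
s=load('w15');o=np.array([.5203,-.0557,.0992]);P=cloud(s)
print(held(s,o[:2]+[.0018,0],o[2]+.0449,.003,.0065))
q=P[(np.hypot(P[...,0]-o[0]-.002,P[...,1]-o[1])<.0075)&(P[...,2]>o[2]+.01)&(P[...,2]<o[2]+.055)]
h=np.histogram(q[:,2]-o[2],bins=12); print(h[0],h[1].round(4))
k=q[abs(q[:,2]-o[2]-.0452)<.0015]; print(len(k),k.min(0),k.max(0))
print('200',wellz(s,(.577,.0735),*SE['200']))
E
```

```text
(417, 'xmin/max', array([0.5157, 0.5282]), 'y', array([-0.0643, -0.0474]))
[ 39  48   3   0   5  13   7  16  65 210  59  13] [0.0337 0.0349 0.0361 0.0373 0.0385 0.0397 0.0409 0.0421 0.0433 0.0445
 0.0457 0.0469 0.0481]
323 [ 0.51504106 -0.06068195  0.1429203 ] [ 0.52825003 -0.04917282  0.14587117]
200 ('mouth', array([0.5776, 0.0737, 0.0202]), 'res', np.float64(0.0002), 'wall', array([0.5776, 0.0728]), 861, np.float64(0.0005), 'floor', np.float64(0.0132), ([123, 131], [167, 175]))
```

>>> {"name": "drive_tool", "arguments": {"commands": [[[0, 0.004, -0.04, 0], [0, 0, -0.06, 0], [0.02, 0, -0.06, 0], [0.06, 0, -0.042, 0], [0.08, 0, 0, 0], [0.08, 0, 0, 0], [0.05, 0, 0, 0], [0.025, 0, 0, 0], [0, 0, 0, 0], [0, 0, 0, 0], [0, 0, 0, 0]]]}}

```text
time: 21.5
tool_pos: [0.572, -0.0579, 0.022]
ee_rot: [2.916, 1.568, -0.225]
wrist_force: [-0.3, 0.0, -0.3]
width: 0.0113
```

```bash
python3 - <<'E'
from chk import *
s=run('w16','50',(.5725,-.0565),.0445,.0065)
o=robot.get_obs()['tool_pos'];P=cloud(s)
q=P[(np.hypot(P[...,0]-o[0]-.002,P[...,1]-o[1])<.0075)&(abs(P[...,2]-o[2]-.0452)<.0015)]; print(len(q),q.min(0),q.max(0))
cv2.imwrite('pics/w16c.png',cv2.resize(s['pixels'][180:290,210:360,::-1],(600,440),interpolation=cv2.INTER_CUBIC))
E
```

```text
[ 0.572  -0.0579  0.022 ] [ 2.916  1.568 -0.225] [-0.29  0.04 -0.35] 0.011282073181498736
('mouth', array([ 0.5733, -0.0566,  0.0123]), 'res', np.float64(0.0008), 'wall', array([ 0.5714, -0.0567]), 167, np.float64(0.0005), 'floor', np.float64(0.0113), ([264, 216], [299, 236]))
329 [ 0.56682541 -0.06288135  0.06557199] [ 0.57971391 -0.05136394  0.06847596]
```

View pics/w16c.png

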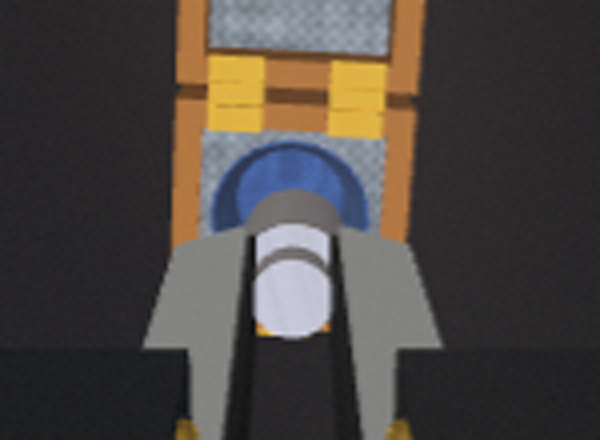

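>>> {"name": "drive_tool", "arguments": {"commands": [[[0.03, 0, 0, 0], [0.03, -0.001, 0, 0], [0.015, 0, 0, 0], [0.01, 0, 0, 0], [0, 0, 0, 0], [0, 0, 0, 0], [0, 0, 0, 0]]]}}

```text
time: 22.25
tool_pos: [0.5712, -0.0576, -0.0004]
ee_rot: [2.83, 1.57, -0.312]
wrist_force: [0.7, -0.9, 0.5]
width: 0.0115
```

```bash
python3 - <<'E'
from chk import *
s=run('w17','50',(.5725,-.0565),.0445,.0065)
o=robot.get_obs()['tool_pos'];P=cloud(s)
q=P[(np.hypot(P[...,0]-o[0]-.002,P[...,1]-o[1])<.0075)&(abs(P[...,2]-o[2]-.0452)<.0015)]; print(len(q),q.min(0),q.max(0))
cv2.imwrite('pics/w17c.png',cv2.resize(s['pixels'][180:290,210:360,::-1],(600,440),interpolation=cv2.INTER_CUBIC))
E
```

```text
[ 5.712e-01 -5.760e-02 -4.000e-04] [ 2.83   1.57  -0.312] [ 0.66 -0.93  0.5 ] 0.011532733079847445
('mouth', array([ 0.5733, -0.0566,  0.012 ]), 'res', np.float64(0.0009), 'wall', array([ 0.5703, -0.0566]), 162, np.float64(0.0011), 'floor', np.float64(0.0111), ([264, 223], [301, 237]))
330 [ 0.5659747  -0.0625166   0.04335691] [ 0.57923139 -0.05101022  0.04629952]
```

View pics/w17c.png

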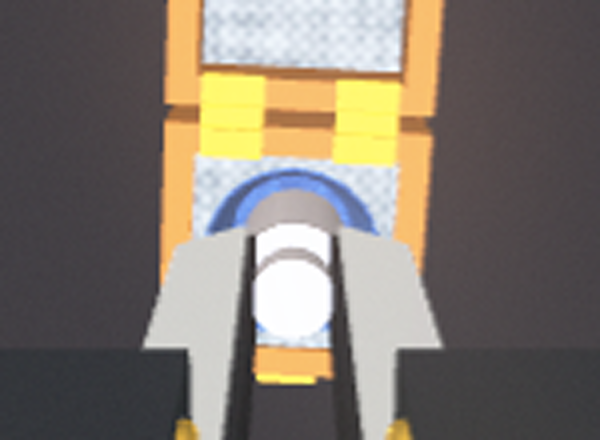

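>>> {"name": "drive_tool", "arguments": {"commands": [[[0.004, 0, 0, 0], [0.004, 0, 0, 0], [0, 0, 0, 0], [0, 0, 0, 0]]]}}

```text
time: 22.7
tool_pos: [0.5709, -0.0575, -0.0027]
ee_rot: [0.93, 1.571, -2.211]
wrist_force: [0.2, 0.2, -0.1]
width: 0.0117
```

>>> {"name": "drive_tool", "arguments": {"commands": [[[0.004, 0, 0, 0], [0, 0, 0, 0], [0, 0, 0, 0]]]}}

```text
time: 23.0
tool_pos: [0.5713, -0.0576, -0.0032]
ee_rot: [2.797, 1.57, -0.344]
wrist_force: [-0.9, -0.7, 2.1]
width: 0.0116
```

Contact (+2 N). Release and rise toward w200 (roughly x 0.446, y −0.025).

>>> {"name": "drive_tool", "arguments": {"commands": [[[0, 0, 0, 0], [0, 0, 0, 0], [0, 0, 0, 0], [0, 0, 0, 0]]], "grip": 0.4}}

```text
time: 23.4
tool_pos: [0.5708, -0.0575, -0.0039]
ee_rot: [-0.026, 1.57, 3.115]
wrist_force: [0.1, -0.5, 0.5]
width: 0.0368
```

>>> {"name": "drive_tool", "arguments": {"commands": [[[-0.04, 0, 0, 0], [-0.08, 0, 0, 0], [-0.1, 0, 0, 0], [-0.12, 0, 0.04, 0], [-0.12, 0, 0.08, 0], [-0.1, 0, 0.1, 0], [0, 0, 0.1, 0], [0, 0, 0.1, 0], [0, -0.06, 0.1, 0], [0, -0.08, 0.1, 0], [0, 0, 0.06, 0], [0, 0, 0, 0], [0, 0, 0, 0]]]}}

```text
time: 24.7
tool_pos: [0.4016, -0.0227, 0.1371]
ee_rot: [2.898, 1.569, -0.244]
wrist_force: [0.2, -0.4, -0.3]
width: 0.0377
```

```bash
python3 - <<'E'
from chk import *
s=snap('wrist','w18');P=cloud(s)
o=robot.get_obs();print(o['tool_pos'],o['wrist_force'],o['width'])
print('50',knob(P,(.5725,-.0565),.038,.045,.02))
print(knob(P,(.448,-.022),.046,.053,.03)); print(knob(P,(.448,-.022),.033,.039,.03))
E
```

```text
[ 0.40176301 -0.02276714  0.13689708] [ 0.37155852  0.44821658 -0.04154062] 0.03801314574488655
50 (182, array([ 0.5717, -0.0567,  0.0416]), np.float64(0.0417), (0.5721, -0.0566, 6.8), array([ 0.5657, -0.0629]), array([ 0.5786, -0.0504]))
(313, array([ 0.4512, -0.0247,  0.0498]), np.float64(0.0498), (0.4511, -0.0247, 9.9), array([ 0.4421, -0.0344]), array([ 0.461 , -0.0153]))
(244, array([ 0.4523, -0.0246,  0.0358]), np.float64(0.0358), (0.4512, -0.0246, 13.8), array([ 0.4377, -0.0381]), array([ 0.4647, -0.0108]))
```

View pics/w18.png

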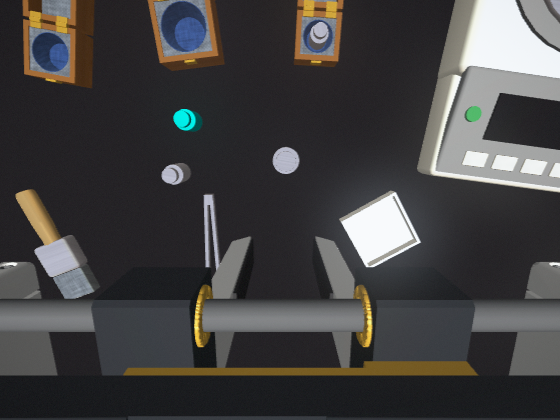

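>>> {"name": "drive_tool", "arguments": {"commands": [[[0.02, 0.0076, -0.05, 0], [0.05, 0, -0.08, 0], [0.08, 0, -0.06, 0], [0.1, 0, 0, 0], [0.1, 0, 0, 0], [0.07, 0, 0, 0], [0.04, 0, 0, 0], [0, 0, 0, 0], [0, 0, 0, 0], [0, 0, 0, 0]]]}}

```text
time: 25.75
tool_pos: [0.4497, -0.0247, 0.0226]
ee_rot: [2.928, 1.568, -0.214]
wrist_force: [0.5, -0.9, -0.1]
width: 0.0375
```

```bash
python3 -c "
from tip import *
tip('w19',(.4511,-.0247),.0495,.010)"
```

```text
[ 0.4496 -0.0246  0.0226] [ 2.93   1.568 -0.212] [1.01 0.2  0.81] 0.037032066162212676
tip -1 35 [ 0.4426 -0.0487  0.0585] [ 0.4601 -0.0426  0.0635]
tip 1 34 [ 0.443  -0.0052  0.0575] [0.4601 0.0034 0.0636]
knob (680, array([ 0.4517, -0.0248,  0.0497]), np.float64(0.0498), (0.4512, -0.0246, 10.1), array([ 0.4413, -0.0342]), array([ 0.4612, -0.0149]))
```

View pics/w19c.png

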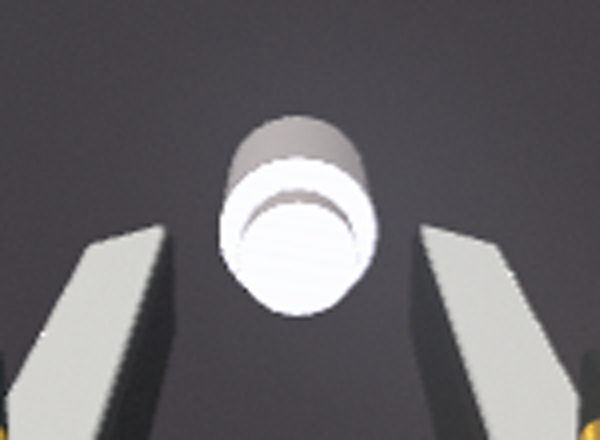

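>>> {"name": "drive_tool", "arguments": {"commands": [[[0.03, 0, 0, 0], [0.025, 0, 0, 0], [0.015, 0, 0, 0], [0.007, 0, 0, 0], [0, 0, 0, 0], [0, 0, 0, 0], [0, 0, 0, 0]]]}}

```text
time: 26.5
tool_pos: [0.4487, -0.0245, 0.0023]
ee_rot: [2.829, 1.57, -0.313]
wrist_force: [-0.5, -0.6, 0.8]
width: 0.0378
```

```bash
python3 -c "
from tip import *
tip('w20',(.4511,-.0247),.0495,.010)"
```

```text
[ 0.4487 -0.0245  0.0023] [ 2.807  1.57  -0.335] [-0.01 -0.16 -0.89] 0.037417310731957226
tip -1 35 [ 0.4414 -0.0487  0.0386] [ 0.4592 -0.0423  0.0433]
tip 1 34 [ 0.4413 -0.005   0.0383] [0.4591 0.0013 0.0431]
knob (843, array([ 0.4517, -0.0248,  0.0497]), np.float64(0.0497), (0.4513, -0.0252, 10.3), array([ 0.4413, -0.0342]), array([ 0.4615, -0.0149]))
```

Tip ≈38 mm, above the cylinder (35) and below the knob's underside (40). Grip.

>>> {"name": "drive_tool", "arguments": {"commands": [[[0.003, 0, 0, 0], [0, 0, 0, 0], [0, 0, 0, 0], [0, 0, 0, 0], [0, 0, 0, 0], [0, 0, 0, 0]]], "grip": 0.08}}

```text
time: 27.15
tool_pos: [0.4485, -0.0246, 0.0014]
ee_rot: [1.835, 1.57, -1.306]
wrist_force: [-0.4, -1.1, 0.4]
width: 0.019
```

>>> {"name": "drive_tool", "arguments": {"commands": [[[-0.02, 0, 0, 0], [-0.04, 0, 0, 0], [-0.06, 0, 0, 0], [-0.08, 0, 0, 0], [-0.08, 0, 0, 0], [-0.06, 0, 0, 0], [-0.03, 0, 0, 0], [0, 0, 0, 0], [0, 0, 0, 0]]]}}

```text
time: 28.05
tool_pos: [0.448, -0.0243, 0.0933]
ee_rot: [-0.176, 1.57, 2.965]
wrist_force: [-0.4, 0.2, -2.4]
width: 0.0188
```

```bash
python3 - <<'E'
from chk import *
s=run('w21','200',(.5777,.0735),.0445,.0065)
E
```

```text
[ 0.448  -0.0243  0.0933] [-0.176  1.57   2.965] [-0.42  0.25 -2.36] 0.018842422581992067
('mouth', array([0.5777, 0.0736, 0.0202]), 'res', np.float64(0.0001), 'wall', array([0.5772, 0.073 ]), 1063, np.float64(0.0005), 'floor', np.float64(0.0132), ([146, 42], [193, 93]))
```

View pics/w21.png

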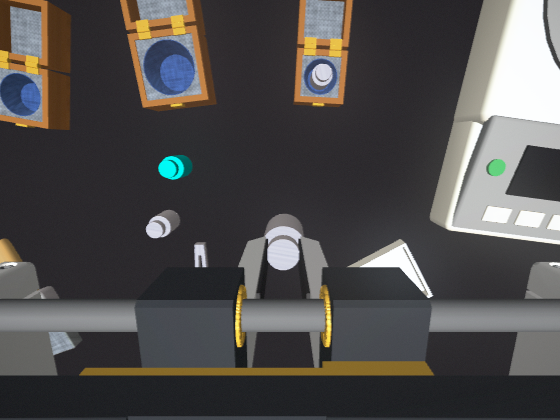

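>>> {"name": "drive_tool", "arguments": {"commands": [[[0, -0.04, -0.03, 0], [0, -0.08, -0.06, 0], [0, -0.1, -0.08, 0], [0, -0.09, -0.07, 0], [0, -0.06, -0.05, 0], [0, -0.02, -0.02, 0], [0, 0, 0, 0], [0, 0, 0, 0], [0, 0, 0, 0]]]}}

```text
time: 29.0
tool_pos: [0.5254, 0.0724, 0.0936]
ee_rot: [0.594, 1.57, -2.549]
wrist_force: [-0.5, -0.5, -1.8]
width: 0.0189
```

```bash
cat >> chk.py <<'E'
def hk(s,dz,rk):
    o=robot.get_obs()['tool_pos'];P=cloud(s)
    q=P[(np.hypot(P[...,0]-o[0]-.002,P[...,1]-o[1])<rk+.003)&(abs(P[...,2]-o[2]-dz)<.002)]
    m=q[abs(q[:,1]-o[1])<.003]
    print('knob',len(q),'x',m[:,0].min().round(4),m[:,0].max().round(4),'y',q[:,1].min().round(4),q[:,1].max().round(4),'c',((m[:,0].min()+m[:,0].max())/2).round(4),((q[:,1].min()+q[:,1].max())/2).round(4),'z',np.median(q[:,2]).round(4))
E
python3 - <<'E'
from chk import *
s=run('w22','200',(.5777,.0735),.0445,.0065); hk(s,.0482,.010)
E
```

```text
[0.5254 0.0724 0.0936] [ 0.594  1.57  -2.549] [-0.51 -0.51 -1.78] 0.01888913542189385
('mouth', array([0.5776, 0.0735, 0.0201]), 'res', np.float64(0.0002), 'wall', array([0.5777, 0.0737]), 841, np.float64(0.0007), 'floor', np.float64(0.0132), ([260, 137], [304, 181]))
knob 856 x 0.5187 0.5383 y 0.0622 0.083 c 0.5285 0.0726 z 0.1423
```

>>> {"name": "drive_tool", "arguments": {"commands": [[[0, -0.004, -0.04, 0], [0, 0, -0.06, 0], [0.02, 0, -0.06, 0], [0.05, 0, -0.037, 0], [0.06, 0, 0, 0], [0.04, 0, 0, 0], [0.02, 0, 0, 0], [0, 0, 0, 0], [0, 0, 0, 0], [0, 0, 0, 0]]]}}

```text
time: 30.05
tool_pos: [0.5756, 0.0742, 0.0473]
ee_rot: [3.098, 1.569, -0.043]
wrist_force: [0.4, 0.2, -1.5]
width: 0.0189
```

```bash
python3 - <<'E'
from chk import *
s=run('w23','200',(.5777,.0735),.0445,.0065); hk(s,.0482,.010)
E
```

```text
[0.5756 0.0742 0.0473] [ 3.098  1.569 -0.043] [ 0.44  0.22 -1.48] 0.018946818372801887
('mouth', array([0.5779, 0.0736, 0.0196]), 'res', np.float64(0.0008), 'wall', array([0.5766, 0.0737]), 460, np.float64(0.0005), 'floor', np.float64(0.0132), ([259, 201], [310, 237]))
knob 857 x 0.5685 0.5886 y 0.064 0.0854 c 0.5785 0.0747 z 0.0959
```

View pics/w23.png

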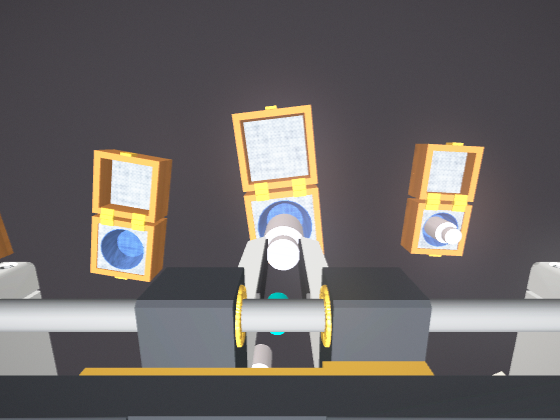

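>>> {"name": "drive_tool", "arguments": {"commands": [[[0.02, 0.004, 0.002, 0], [0.04, 0, 0, 0], [0.03, 0, 0, 0], [0.015, 0, 0, 0], [0.01, 0, 0, 0], [0, 0, 0, 0], [0, 0, 0, 0], [0, 0, 0, 0]]]}}

```text
time: 30.9
tool_pos: [0.5751, 0.0731, 0.018]
ee_rot: [3.107, 1.57, -0.034]
wrist_force: [0.3, -0.9, -2.5]
width: 0.0189
```

>>> {"name": "drive_tool", "arguments": {"commands": [[[0.006, 0, 0, 0], [0.004, 0, 0, 0], [0, 0, 0, 0], [0, 0, 0, 0], [0, 0, 0, 0]]]}}

```text
time: 31.4
tool_pos: [0.5747, 0.0731, 0.0151]
ee_rot: [2.173, 1.571, -0.969]
wrist_force: [-0.7, -0.3, -2.1]
width: 0.0184
```

```bash
python3 - <<'E' 2>/dev/null
from chk import *
s=run('w24','200',(.5777,.0735),.0445,.0065); hk(s,.0482,.010)
E
```

```text
[0.5747 0.0731 0.0151] [ 2.173  1.571 -0.969] [-0.72 -0.27 -2.1 ] 0.018445859206840904
('mouth', array([0.5785, 0.0736, 0.019 ]), 'res', np.float64(0.0012), 'wall', array([0.5751, 0.0736]), 572, np.float64(0.001), 'floor', np.float64(nan), ([254, 209], [312, 238]))
knob 854 x 0.5679 0.5872 y 0.0629 0.0842 c 0.5776 0.0736 z 0.0637
```

>>> {"name": "drive_tool", "arguments": {"commands": [[[0.004, 0, 0, 0], [0.003, 0, 0, 0], [0, 0, 0, 0], [0, 0, 0, 0]]]}}

```text
time: 31.85
tool_pos: [0.5748, 0.0731, 0.0134]
ee_rot: [2.572, 1.571, -0.569]
wrist_force: [-0.3, 0.0, -1.5]
width: 0.0187
```

>>> {"name": "drive_tool", "arguments": {"commands": [[[0.003, 0, 0, 0], [0, 0, 0, 0], [0, 0, 0, 0]]]}}

```text
time: 32.15
tool_pos: [0.5751, 0.0731, 0.0133]
ee_rot: [3.036, 1.57, -0.106]
wrist_force: [-0.3, -0.8, 2.7]
width: 0.0189
```

>>> {"name": "drive_tool", "arguments": {"commands": [[[0, 0, 0, 0], [0, 0, 0, 0], [0, 0, 0, 0], [0, 0, 0, 0]]], "grip": 0.38}}

```text
time: 32.55
tool_pos: [0.5745, 0.0731, 0.0122]
ee_rot: [0.049, 1.57, -3.093]
wrist_force: [0.0, -0.1, 0.1]
width: 0.0356
```

>>> {"name": "drive_tool", "arguments": {"commands": [[[-0.04, 0, 0, 0], [-0.08, 0, 0, 0], [-0.1, 0, 0, 0], [-0.12, 0, 0.04, 0], [-0.1, 0, 0.08, 0], [-0.06, 0, 0.12, 0], [0, -0.02, 0.12, 0], [0, -0.04, 0.12, 0], [0, -0.03, 0.12, 0], [0, 0, 0.1, 0], [0, 0, 0.06, 0], [0, 0, 0, 0], [0, 0, 0, 0]]]}}

```text
time: 33.85
tool_pos: [0.3854, 0.0956, 0.1384]
ee_rot: [-3.11, 1.569, 0.032]
wrist_force: [0.3, -0.5, 0.1]
width: 0.0356
```

```bash
python3 - <<'E'
from chk import *
s=snap('wrist','w25');P=cloud(s)
o=robot.get_obs();print(o['tool_pos'],o['wrist_force'],o['width'])
print('200',knob(P,(.5777,.0735),.058,.065,.03))
print(knob(P,(.434,.095),.037,.044,.025)); print(knob(P,(.434,.095),.026,.031,.025))
E
```

```text
[0.38552994 0.09556531 0.13812801] [ 0.72503833 -0.18525495 -0.11384188] 0.0355900174093947
200 (139, array([0.57  , 0.0733, 0.0613]), np.float64(0.0615), (0.5728, 0.0731, 9.1), array([0.5668, 0.0641]), array([0.5732, 0.0822]))
(192, array([0.4359, 0.0972, 0.0407]), np.float64(0.0407), (0.4358, 0.0972, 8.0), array([0.4281, 0.0898]), array([0.4435, 0.1043]))
(139, array([0.4367, 0.0976, 0.0287]), np.float64(0.0287), (0.4358, 0.0973, 11.0), array([0.425 , 0.0864]), array([0.4463, 0.1079]))
```

View pics/w25.png

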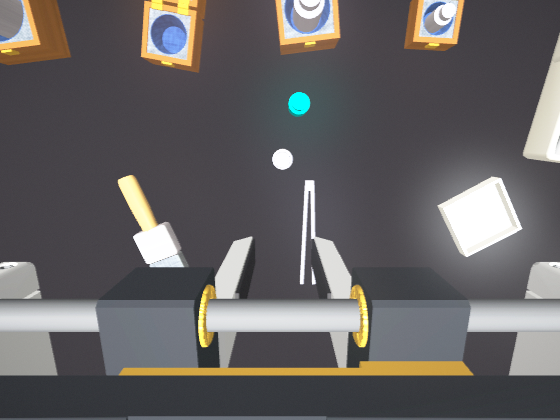

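>>> {"name": "drive_tool", "arguments": {"commands": [[[0.02, -0.005, -0.05, 0], [0.05, 0, -0.08, 0], [0.08, 0, -0.064, 0], [0.1, 0, 0, 0], [0.1, 0, 0, 0], [0.08, 0, 0, 0], [0.04, 0, 0, 0], [0.01, 0, 0, 0], [0, 0, 0, 0], [0, 0, 0, 0], [0, 0, 0, 0]]]}}

```text
time: 35.0
tool_pos: [0.4343, 0.0969, 0.0188]
ee_rot: [-3.09, 1.568, 0.052]
wrist_force: [-0.7, 0.2, -0.3]
width: 0.0359
```

```bash
python3 -c "
from tip import *
tip('w26',(.4358,.0972),.0405,.008)"
```

```text
[0.4341 0.0969 0.0187] [-3.104  1.569  0.037] [-0.03  0.16  0.77] 0.03575102168513421
tip -1 43 [0.4269 0.0734 0.0555] [0.4446 0.08   0.0596]
tip 1 43 [0.4287 0.1155 0.0549] [0.4446 0.122  0.0595]
knob (422, array([0.4364, 0.0973, 0.0407]), np.float64(0.0407), (0.436, 0.0974, 8.2), array([0.4281, 0.0898]), array([0.444, 0.105]))
```

View pics/w26c.png

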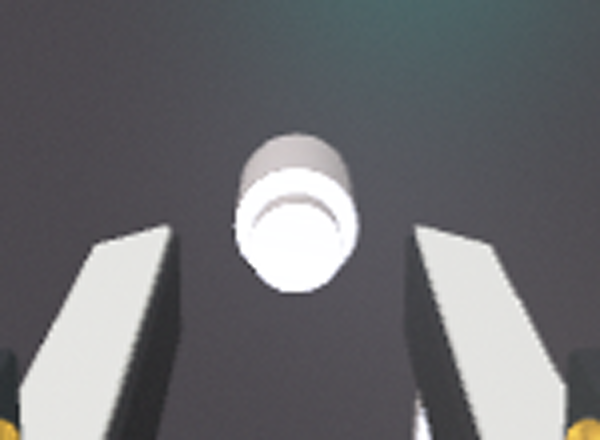

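>>> {"name": "drive_tool", "arguments": {"commands": [[[0.03, 0, 0, 0], [0.03, 0, -0.002, 0], [0.02, 0, 0, 0], [0.01, 0, 0, 0], [0.004, 0, 0, 0], [0, 0, 0, 0], [0, 0, 0, 0], [0, 0, 0, 0]]]}}

```text
time: 35.85
tool_pos: [0.4339, 0.0968, -0.0057]
ee_rot: [3.029, 1.57, -0.112]
wrist_force: [-0.5, 0.5, 0.3]
width: 0.0357
```

```bash
python3 -c "
from tip import *
tip('w27',(.4358,.0972),.0405,.008)"
```

```text
[ 0.4339  0.0968 -0.0057] [ 3.067  1.57  -0.074] [ 0.84  0.06 -0.33] 0.03531890563641692
tip -1 46 [0.4267 0.0733 0.0303] [0.4444 0.0799 0.0353]
tip 1 46 [0.4266 0.1154 0.0307] [0.4444 0.1221 0.0352]
knob (541, array([0.4364, 0.0971, 0.0407]), np.float64(0.0408), (0.4359, 0.0973, 8.2), array([0.4279, 0.0895]), array([0.4441, 0.1046]))
```

Tips ≈30 mm: right. Grip and lift.

>>> {"name": "drive_tool", "arguments": {"commands": [[[0, 0, 0, 0], [0, 0, 0, 0], [0, 0, 0, 0], [0, 0, 0, 0], [0, 0, 0, 0], [0, 0, 0, 0]]], "grip": 0.05}}

```text
time: 36.5
tool_pos: [0.4337, 0.0968, -0.0059]
ee_rot: [2.246, 1.571, -0.895]
wrist_force: [-0.1, -0.3, 0.5]
width: 0.0145
```

>>> {"name": "drive_tool", "arguments": {"commands": [[[-0.02, 0, 0, 0], [-0.04, 0, 0, 0], [-0.06, 0, 0, 0], [-0.08, 0, 0, 0], [-0.08, 0, 0, 0], [-0.06, -0.03, -0.02, 0], [-0.03, -0.08, -0.05, 0], [0, -0.1, -0.06, 0], [0, -0.1, -0.06, 0], [0, -0.08, -0.05, 0], [0, -0.04, -0.03, 0], [0, -0.01, -0.01, 0], [0, 0, 0, 0], [0, 0, 0, 0], [0, 0, 0, 0]]]}}

```text
time: 38.0
tool_pos: [0.5033, 0.206, 0.0867]
ee_rot: [1.283, 1.57, -1.859]
wrist_force: [0.3, 0.2, 0.6]
width: 0.0146
```

```bash
python3 - <<'E' 2>/dev/null
from chk import *
s=run('w28','100',(.5568,.2093),.0445,.0065); hk(s,.0467,.008)
E
```

```text
[0.5033 0.206  0.0867] [ 1.283  1.57  -1.859] [0.25 0.16 0.58] 0.014623242460517114
('mouth', array([0.5568, 0.2092, 0.0162]), 'res', np.float64(0.0002), 'wall', array([0.5568, 0.2091]), 535, np.float64(0.0008), 'floor', np.float64(0.0122), ([262, 140], [298, 176]))
knob 529 x 0.4978 0.5136 y 0.1981 0.2149 c 0.5057 0.2065 z 0.1334
```

View pics/w28.png

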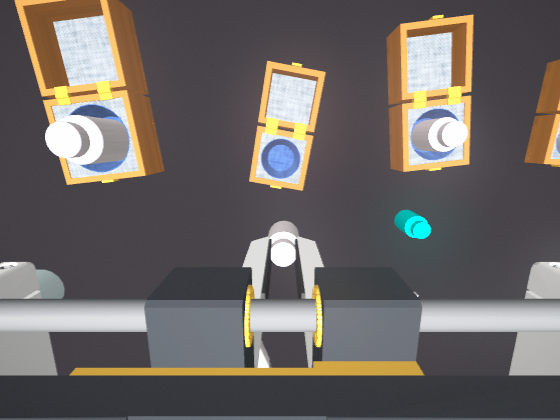

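>>> {"name": "drive_tool", "arguments": {"commands": [[[0, -0.011, -0.04, 0], [0, 0, -0.06, 0], [0.02, 0, -0.06, 0], [0.06, 0, -0.042, 0], [0.07, 0, 0, 0], [0.04, 0, 0, 0], [0.02, 0, 0, 0], [0, 0, 0, 0], [0, 0, 0, 0], [0, 0, 0, 0]]]}}

```text
time: 39.05
tool_pos: [0.5548, 0.2099, 0.0352]
ee_rot: [-2.902, 1.569, 0.24]
wrist_force: [0.7, -0.2, -1.5]
width: 0.0147
```

```bash
python3 - <<'E' 2>/dev/null
from chk import *
s=run('w29','100',(.5568,.2093),.0445,.0065); hk(s,.0467,.008)
E
```

```text
[0.5548 0.2099 0.0352] [-2.902  1.569  0.24 ] [ 0.72 -0.19 -1.52] 0.014703598552308794
('mouth', array([0.5572, 0.2091, 0.0156]), 'res', np.float64(0.0007), 'wall', array([0.5557, 0.2093]), 308, np.float64(0.0005), 'floor', np.float64(0.0121), ([264, 208], [305, 237]))
knob 527 x 0.5491 0.565 y 0.2019 0.218 c 0.557 0.21 z 0.0819
```

>>> {"name": "drive_tool", "arguments": {"commands": [[[0.02, 0.003, 0, 0], [0.035, 0, 0, 0], [0.025, 0, 0, 0], [0.015, 0, 0, 0], [0.01, 0, 0, 0], [0, 0, 0, 0], [0, 0, 0, 0], [0, 0, 0, 0]]]}}

```text
time: 39.9
tool_pos: [0.5545, 0.2089, 0.0082]
ee_rot: [-3.034, 1.57, 0.108]
wrist_force: [0.1, -0.3, -1.6]
width: 0.0147
```

```bash
python3 - <<'E' 2>/dev/null
from chk import *
s=run('w30','100',(.5568,.2093),.0445,.0065); hk(s,.0467,.008)
E
```

```text
[0.5545 0.2089 0.0082] [-3.034  1.57   0.108] [ 0.13 -0.26 -1.64] 0.014664607099425101
('mouth', array([0.5578, 0.2092, 0.0148]), 'res', np.float64(0.0011), 'wall', array([0.554, 0.209]), 321, np.float64(0.0011), 'floor', np.float64(0.0117), ([260, 216], [307, 238]))
knob 528 x 0.5486 0.5648 y 0.2011 0.2178 c 0.5567 0.2094 z 0.0549
```

>>> {"name": "drive_tool", "arguments": {"commands": [[[0.005, 0, 0, 0], [0.004, 0, 0, 0], [0, 0, 0, 0], [0, 0, 0, 0]]]}}

```text
time: 40.35
tool_pos: [0.5541, 0.2088, 0.0054]
ee_rot: [0.604, 1.571, -2.537]
wrist_force: [-0.6, -0.7, -0.9]
width: 0.0146
```

>>> {"name": "drive_tool", "arguments": {"commands": [[[0.004, 0, 0, 0], [0, 0, 0, 0], [0, 0, 0, 0]]]}}

```text
time: 40.65
tool_pos: [0.5545, 0.2088, 0.0051]
ee_rot: [-3.131, 1.57, 0.011]
wrist_force: [0.0, 0.1, 2.7]
width: 0.0144
```

Seated (+2.7 N). Release and retreat to look over everything.

>>> {"name": "drive_tool", "arguments": {"commands": [[[0, 0, 0, 0], [0, 0, 0, 0], [0, 0, 0, 0], [0, 0, 0, 0]]], "grip": 0.38}}

```text
time: 41.05
tool_pos: [0.554, 0.2088, 0.0043]
ee_rot: [0.413, 1.57, -2.728]
wrist_force: [0.1, -0.3, 0.6]
width: 0.0357
```

>>> {"name": "drive_tool", "arguments": {"commands": [[[-0.04, 0, 0, 0], [-0.08, 0, 0, 0], [-0.1, 0, 0, 0], [-0.12, 0, 0.02, 0], [-0.12, 0, 0.04, 0], [-0.12, 0.04, 0.06, 0], [-0.1, 0.06, 0.06, 0], [-0.1, 0.06, 0.06, 0], [-0.06, 0.06, 0.04, 0], [-0.04, 0, 0, 0], [0, 0, 0, 0], [0, 0, 0, 0], [0, 0, 0, 0]]]}}

```text
time: 42.35
tool_pos: [0.4839, 0.1542, 0.2229]
ee_rot: [0.154, 1.568, -2.987]
wrist_force: [0.4, 0.3, 0.5]
width: 0.0356
```

```bash
python3 - <<'E'
from chk import *
s=snap('wrist','w31');P=cloud(s);snap('scene','sc31');snap('top','top31')
o=robot.get_obs();print(o['time'],o['tool_pos'],o['wrist_force'],o['width'])
for n,c,zk,zc in(('500',(.574,.3648),.079,.062),('200',(.5777,.0735),.061,.047),('100',(.5568,.2092),.051,.039),('50',(.5725,-.0565),.041,.031)):
    print(n,c,knob(P,c,zk-.003,zk+.004,.022)); 
sc=load('sc31')['pixels'][130:320,170:440,::-1]; cv2.imwrite('pics/sc31c.png',cv2.resize(sc,(800,563),interpolation=cv2.INTER_CUBIC))
E
```

```text
42.5 [0.48390515 0.15411548 0.22316694] [ 0.04621553 -0.0817994   0.62390551] 0.03567018859986693
500 (0.574, 0.3648) (451, array([0.573 , 0.365 , 0.0796]), np.float64(0.0798), (0.5727, 0.3657, 13.4), array([0.5603, 0.3527]), array([0.5858, 0.3786]))
200 (0.5777, 0.0735) (227, array([0.5773, 0.0736, 0.0618]), np.float64(0.0618), (0.5774, 0.0735, 9.8), array([0.5679, 0.0639]), array([0.5865, 0.0832]))
100 (0.5568, 0.2092) (133, array([0.5563, 0.2091, 0.0518]), np.float64(0.0519), (0.5566, 0.2093, 8.0), array([0.5489, 0.2015]), array([0.5635, 0.2163]))
50 (0.5725, -0.0565) (100, array([ 0.5724, -0.0559,  0.0414]), np.float64(0.0416), (0.5722, -0.0564, 6.8), array([ 0.5664, -0.063 ]), array([ 0.5789, -0.0498]))
```

View pics/w31.png

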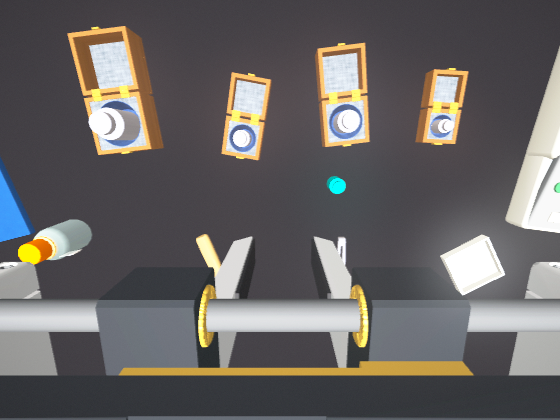

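View pics/sc31c.png

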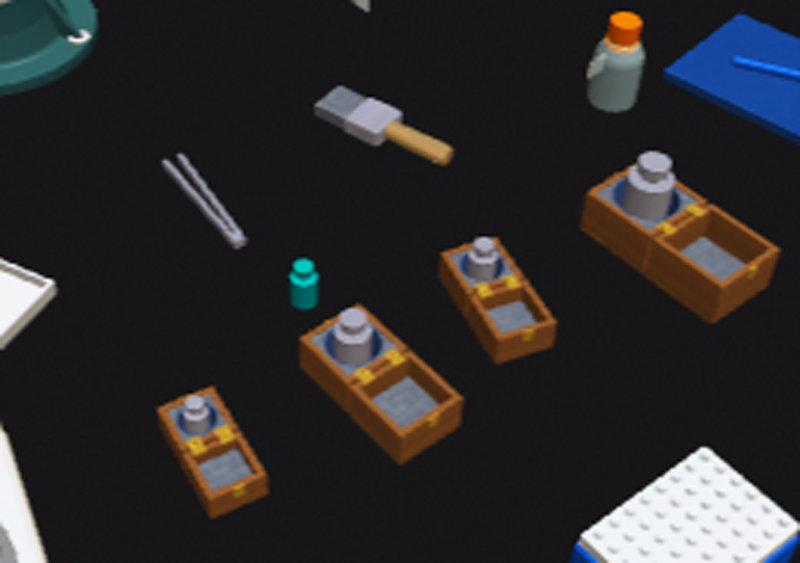

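All four weights are seated (w500 at px (106,123), w100 (242,138), w200 (347,121), w50 (445,126)). The bottle is standing and the arm is clear of everything.

```bash
python3 -c "
from bench import robot
print(robot.close_job())"
```

```text
the job is handed in; nothing more can be done
None
```

All four steel check weights are back in the cases that fit them, and the job was handed in at about 42.5 s of the 122 s. I lowered each one to contact with the floor of its well before letting go. The turquoise look-alike was left where it stood.

**Last checks:** in the wrist picture the knob tops are within 0.5 mm of the well centres for 200, 100 and 50, and about 1.6 mm for 500. The tops are at 79.8, 61.8, 51.9 and 41.6 mm, against 79, 61, 51 and 41 mm expected for full depth; the wrist depth reads about 1 mm high throughout. The weights and the bottle look upright in the scene picture, and the gripper is open and clear at 0.22 m.

**One disagreement:** both cameras showed the real fingertips about 36.5 mm above the reported TCP. My first closing on the 500 g weight therefore shut on air above the knob, touching nothing. I used that offset for every later grasp and placing, and all four held.

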